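Stack the parts cases in the carrier and snap the clip cover on

TASK

Pack the two parts cases for storage: set the thick case squarely on the carrier's base between its two clip arms, let go, then the thin case squarely on top of it and let go. Then lay the clip cover over the column and press it down between the clip arms until both clips snap over its edges and it sits fully home on the thin case. Finish while still holding the cover pressed down firmly on the case (about 10 N, without ramming it), and leave the other things on the bench where they are.

Things in the scene. Friction and masses are not known exactly. Their poses are not given: they have to be found in the camera images.
- carrier: Stack carrier fixed to the bench: aluminium base plate 86 (x) x 130 (y) x 10 mm high, a dark steel clip arm upright at each y end on a black block (4 mm above the plate, from 46 mm off centre outward). Arms: 30 mm wide in x, inner faces 47.5 mm from the centre plane, tops 84 mm above the plate. Open in front (-x) and behind (+x). Origin: centre of its underside, z up.
- seat (a point): Centre of the top face of the carrier's base, 10 mm above the bench, where the column stands (thin dark rubber mark, 61 x 77 mm); axes as the carrier's, z up. Things' heights given 'above the seat' count from here.
- hook_left (a point): Nose of the hook on the +y clip arm: 43 mm from the carrier's centre plane at the height of the hook's flat underside, 66.5 mm above the seat. The hook is 30 mm wide in x; above its nose (1.8 mm high) a slope leads outward to 50 mm from the centre plane, 83 mm above the seat. Axes as the carrier's while the arm is upright.
- hook_right (a point): The same on the -y clip arm, mirrored; 86 mm is free between the two noses.
- clip_left (a joint): Outward lean of the clip arm at +y of the carrier, rad; 0 = upright (its rest position), about 0.045 when the cover's edge is passing the nose. It hinges 2 mm above the seat and springs back by itself (6.5 Nm/rad with a small preload).
- clip_right (a joint): The same for the arm at -y of the carrier.
- thick_case: The thicker of two closed grey plastic cases with a pale inset on the lid and a small dark clasp on one long side: 60 (x) x 76 (y) x 36 mm high, about 0.16 kg. Origin: centre of its underside; z up. Grasp it across the 60 mm (x), so that the fingers stay clear of the clip arms.
- thin_case: The thinner of the two grey cases: 60 (x) x 76 (y) x 24 mm high, about 0.10 kg. Origin: centre of its underside; z up. Goes on top of the thick case, its underside then 36 mm above the seat.
- cover: Black clip cover, 0.12 kg: plate 66 (x) x 92 (y) x 5 mm with a grey grip bar on top, 16 (x) x 50 (y), to 29.5 mm above the underside. Origin: centre of underside, z up. Goes with x along carrier x. Underside meets the hook slopes 74 mm above the seat; force rises to 10-20 N, halves at the noses (68 mm) and drops to none as the clips snap in (62 mm); home at 60 mm with 1.5 mm play.
- screwdriver: Bystander: a screwdriver lying on the bench in front of the carrier. Origin under its middle.
- screw_jar: Bystander: small clear jar with a white lid, 42 mm across, 45 mm high. Origin: centre of its underside.
- tape_roll: Bystander: roll of pale tape lying flat, 90 mm across, 20 mm high. Origin: centre of its underside.
- phone: Bystander: black phone lying flat, 72 x 147 x 8 mm. Origin: centre of its underside.
- brush: Bystander: a brush lying on the bench. Origin under its middle.
- spray_can: Bystander: upright spray can, 52 mm across, 150 mm high. Origin: centre of its underside.
- screw_tray: Bystander: low white tray with four compartments, 90 x 120 x 20 mm. Origin: centre of its underside.
There are look-alikes about, which are no part of the job. Leave any blue or yellow look-alike of the cover alone.

How it is judged:
By the outcome, as a careful person would: the job done as asked, in the order asked, and still so for the second after the job is handed in, while the arm keeps its last pose, push and grip.
It also fails if it takes over 72 s, if anything falls off the work surface, if the arm or the gripper's body presses on something with over 40 N, if the wrist force passes 120 N, or if a joint passes its speed limit or range.

ROBOT

A 6-joint arm with a two-finger parallel gripper is mounted at the origin on the work surface. World frame = base frame: x ahead of the robot, y to its left, z up, the work surface at z = 0. Lengths are in m, angles in degrees, forces in N, time in s.
With the tool pointing down it reaches from about 0.375 to 0.925 m from the base axis. Payload 5.7 kg.
Tool frame: the origin (TCP) lies midway between the tips of the shut fingers; the grasp point (between the pads) lies 19 mm behind it (ctrl.tcp_to_grasp is the distance from the TCP to the grasp point, in m); z points along the fingers, y is the direction in which the jaws open and shut (so a half turn about z gives the same grasp; the last joint's range is limited). The gripper opens to 88 mm and grips with 3 to 60 N. Pads are 20 mm wide; open, the fingers measure 115 mm over their backs; the gripper's body (75 mm by 178 mm) begins 61 mm behind the grasp point.
Start: joints at [-77.298, 20.558, 86.54, -0, 72.909, -6.595], TCP at [0.198, -0.566, 0.223] pointing down, gripper open.
Joint ranges: [-170.27, 170.27], [-57.76, 135], [12.27, 136.19], [-55.21, 235.2], [11.17, 155.16], [-170.74, 170.74]. Speed limits (degrees/s): [136.94, 136.94, 180, 180, 180, 180].

INTERFACE

Orientations are given as [roll, pitch, yaw] about the fixed x, y, z axes, in that order (R = Rz(yaw) Ry(pitch) Rx(roll)).
In Python, from bench import ctrl gives the robot as it stands. The module is installed in compiled form; this text tells all that it offers.
- The arm moves only by the tool play_rows, never from a script. Its argument "deltas" is a list of rows, each an object of numbers: "gripper": the closure in counts, from 0 (fully open) to 255 (shut); "dx", "dy", "dz": the shift along the tool's x, y, z in mm; "ax", "ay", "az": the turn, a rotation vector about the tool's x, y, z in rad. A call has 1 to 10 rows; each row shifts and turns the pose as measured when the row begins, along the tool's axes as they then stand; what a row does not reach is not made up. A row lasts 1/10 s, in which the tool goes at most 50 mm and 8.59 degrees, less where a joint would pass 70% of its speed; a pose out of reach is approached as far as the arm can. A call with a gripper value outside its range is refused whole. The fingers move at their own pace and stop on an object; "force" is the grip in N (left out, the last holds). Time passes only in rows, so rows that do not move let the fingers close. It gives the time, the measured TCP pose, the force and the opening at its end, in the units of the state.
- ctrl.get_obs(): the state, without advancing time (a new reading comes with each control period).
- ctrl.capture(name): name is "scene" or "top" or "wrist"; returns a dict with "img" (384x512x3 uint8, blue, green, red), "range_z" (384x512 float32, m along the optical axis (not along the pixel's ray), 0 where there is no reading), "mtx" (3x3 intrinsics, pixels), "pose" (4x4, takes a point from camera to world coordinates); the wrist camera has in their place "T_tool_cam" (4x4, takes a point from camera to tool coordinates, whose origin is the TCP and whose axes are the flange's). Camera axes: x right, y down, z forward; pixel columns grow to the right and rows downward; lengths in m; the calibration is good to about 2 mm. The wrist camera is an equidistant fisheye: a pixel r from the principal point sees the ray r / f radians off the axis. A picture is of the moment at which its call begins: read the wrist's pose just before it.
- ctrl.close_job(): hands the job in, once; it reports no verdict.
The state is a dict: "t": time; "joints": joint angles; "qvel": joint speeds; "joint_efforts": joint torques, N m; "ee_pos": TCP position; "orientation": TCP orientation; "force": force on the tool from outside, world axes, zero at the start; "wrist_torque": the same for the moment, N m; "finger_gap": finger opening in m.
Only numpy, scipy, OpenCV 4.12 (cv2) and the standard library are available. Lean on these libraries where they do the work, as an engineer would, in place of code of your own. Each camera call takes 0.05 s, during which the arm holds its last target. There are 200 camera calls.

## Working session

There is one attempt and no reset: what is moved stays moved. The work goes in short steps, Python scripts to look and compute and a tool call to move; the robot and the scene stay as the last step left them, time stands still between calls to the robot, and variables do not carry over. Pictures are saved under pics/ and viewed, about 8 in all and at most 12, crops included, and the job is handed in when it is done.

Besides the shell and the picture viewer there is one more tool, called after "Call:" by a JSON object that holds its "fn" and its "kwargs", one argument or row to a line. play_rows: Moves the arm, as the interface text tells. Its arguments: {"type":"object","properties":{"deltas":{"type":"array","items":{"type":"object","properties":{"gripper":{"type":"number"},"dx":{"type":"number"},"dy":{"type":"number"},"dz":{"type":"number"},"ax":{"type":"number"},"ay":{"type":"number"},"az":{"type":"number"}}}},"force":{"type":"number"}},"required":["deltas"]}

```bash
mkdir -p pics; cat > h.py <<'E'
import numpy as np, cv2
from bench import ctrl
from scipy.spatial.transform import Rotation as R
def cap(n):
    c=ctrl.capture(n); np.savez('%s.npz'%n,**c); return c
def load(n): return dict(np.load('%s.npz'%n))
def cloud(c):
    z=c['range_z'];K=c['mtx'];v,u=np.mgrid[:z.shape[0],:z.shape[1]]
    P=np.stack([(u-K[0,2])/K[0,0]*z,(v-K[1,2])/K[1,1]*z,z],-1)
    return P@c['pose'][:3,:3].T+c['pose'][:3,3]
E
python3 - <<'E'
from h import *
print(ctrl.get_obs(), ctrl.tcp_to_grasp)
t=cap('top');s=cap('scene')
cv2.imwrite('pics/top.png',cv2.resize(t['img'],(800,600),interpolation=cv2.INTER_CUBIC))
cv2.imwrite('pics/scene.png',cv2.resize(s['img'],(800,600),interpolation=cv2.INTER_CUBIC))
print(t['mtx'],t['pose'])
E
```

```text
{'t': 0.0, 'joints': array([-7.72988281e+01,  2.05988738e+01,  8.65997483e+01, -1.43999912e-03,
        7.29099792e+01, -6.59546055e+00]), 'qvel': array([0.05162869, 0.01045551, 0.00810919, 0.05408835, 0.04804124,
       0.00142904]), 'joint_efforts': array([ 2.38228662e-03, -5.15375412e+01, -2.70720935e+01,  6.78399671e-02,
        3.52627190e-02, -1.34323259e-04]), 'ee_pos': array([ 0.19809411, -0.56559826,  0.22179481]), 'orientation': array([-1.79891959e+02, -1.11072593e-02,  1.92970464e+01]), 'force': array([ 0.25708078,  0.25630945, -0.09441654]), 'wrist_torque': array([ 0.00767523, -0.01497041,  0.02069711]), 'finger_gap': 0.0879045724504664} 0.0187
[[444.58050246   0.         256.0405222 ]
 [  0.         444.58050246 192.15292355]
 [  0.           0.           1.        ]] [[-0.01810601 -0.99093542  0.13311335  0.36415782]
 [-0.99979974  0.01907914  0.00603849 -0.02192075]
 [-0.00852344 -0.13297736 -0.99108242  1.34812595]
 [ 0.          0.          0.          1.        ]]
```

View pics/top.png

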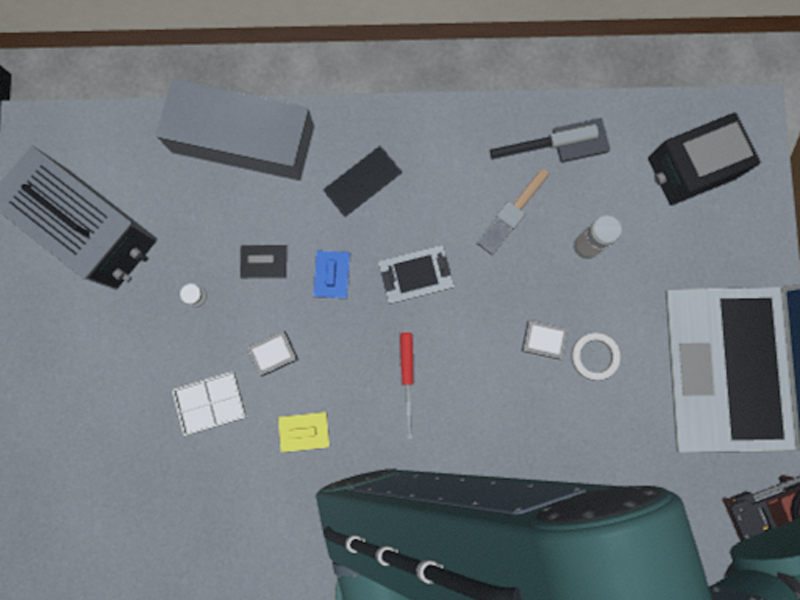

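View pics/scene.png

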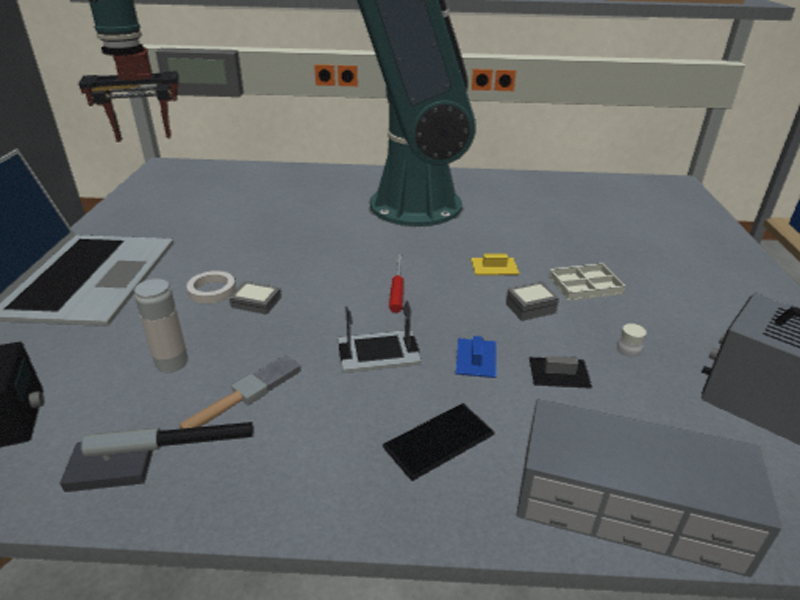

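Top view: the black cover with grey bar is at (264,261), with look-alikes in blue at (332,274) and yellow at (303,432). The cases are at (272,352) and (545,339), and the carrier is at (416,274). The scene view makes the left case in the top view look thicker. Next I'll measure heights and poses.

```bash
cat > m.py <<'E'
from h import *
t=load('top');P=cloud(t)
s=512/800
def rect(name,u,v,r,zlo,zhi):
    u,v=u*s,v*s; sub=P[int(v-r):int(v+r),int(u-r):int(u+r)].reshape(-1,3)
    q=sub[(sub[:,2]>zlo)&(sub[:,2]<zhi)]
    if len(q)<10: print(name,'few',len(q));return
    (c,sz,a)=cv2.minAreaRect((q[:,:2]*1000).astype(np.float32))
    print(name,len(q),'c',np.round(c,1),'sz',np.round(sz,1),'ang',round(a,1),'z med/95',np.round(np.percentile(q[:,2],[50,95])*1000,1),'mean',np.round(q[:,:2].mean(0)*1000,1))
rect('caseL top',272,352,22,.016,.06)
rect('caseR top',545,339,17,.016,.06)
rect('cover all',264,261,22,.003,.05)
rect('cover bar',264,261,22,.016,.05)
rect('carrier plate',416,274,30,.006,.012)
rect('carrier all',416,274,30,.006,.12)
rect('carrier arms',416,274,30,.03,.12)
rect('blue',332,274,22,.003,.05)
rect('table',470,440,10,-.05,.05)
img=t['img']
def crop(u,v,r):
    u,v=int(u*s),int(v*s);return cv2.resize(img[v-r:v+r,u-r:u+r],(390,390),interpolation=cv2.INTER_CUBIC)
cv2.imwrite('pics/crops.png',np.vstack([np.hstack([crop(272,352,28),crop(545,339,28)]),np.hstack([crop(264,261,28),crop(416,274,28)])])[:, :])
E
python3 m.py; python3 -c "
import cv2;a=cv2.imread('pics/crops.png');cv2.imwrite('pics/crops2.png',cv2.resize(a,(600,600)))"
```

```text
caseL top 551 c [444.6 230.7] sz [61.  76.6] ang 23.8 z med/95 [34.1 38.8] mean [444.1 229.8]
caseR top 522 c [ 461.5 -290. ] sz [77.  60.3] ang 77.3 z med/95 [22.7 26.9] mean [ 461.4 -289.7]
cover all 481 c [630.5 257.2] sz [133.3 132. ] ang 0.1 z med/95 [ 5.6 29.2] mean [629.5 253.6]
cover bar 91 c [627.3 254.6] sz [16.5 49.7] ang 1.5 z med/95 [27.4 31.7] mean [626.9 253.4]
carrier plate 733 c [595.6 -45.4] sz [188.9 131.3] ang 15.4 z med/95 [ 8.8 11.7] mean [594.1 -44.4]
carrier all 1003 c [595.7 -45.6] sz [188.9 131.6] ang 15.4 z med/95 [ 9.8 79.1] mean [594.2 -44.2]
carrier arms 76 c [594.8 -45.9] sz [ 30.8 102.7] ang 12.3 z med/95 [81.8 93.2] mean [594.3 -49.5]
blue 452 c [600.9 123.6] sz [128.9 131. ] ang 89.0 z med/95 [ 5.7 29.4] mean [597.8 119.3]
table 398 c [ 277.2 -138.7] sz [57.7 56.3] ang 88.9 z med/95 [-1.9  2.6] mean [ 277.3 -138.4]
```

View pics/crops2.png

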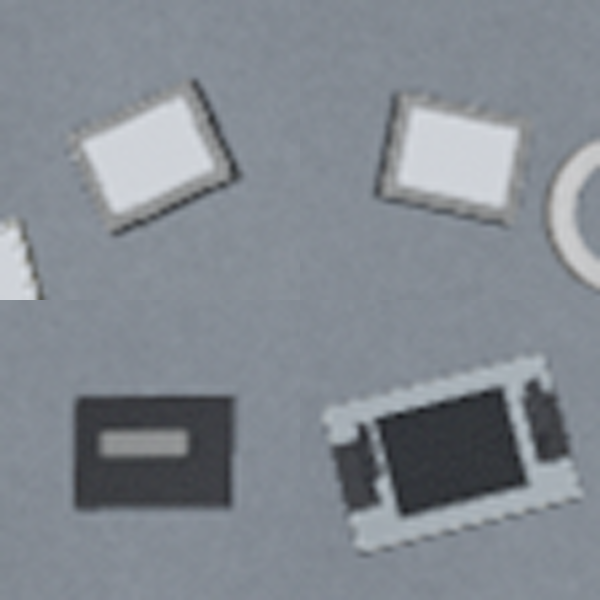

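Crops: the left case measures about 35 mm high (61 x 77), so it is the thick one. The right case measures about 24 mm, so it is thin. The black cover with its bar centred at (264,261) is the real cover, since the others are blue and yellow. Carrier yaw is about 13°. Next is a planner that prints rows.

```bash
cat > plan.py <<'E'
import sys
from h import *
# usage: plan.py step_mm "x,y,z,yaw" ...
def plan(wps,step):
    o=ctrl.get_obs();p=o['ee_pos']*1000;yaw=o['orientation'][2];rows=[]
    print('pose',np.round(p,1),np.round(o['orientation'],2))
    for w in wps:
        w=np.array(w,float);d=w[:3]-p;dy=(w[3]-yaw+180)%360-180
        n=int(max(1,np.ceil(np.linalg.norm(d)/step),np.ceil(abs(dy)/8.4)))
        for i in range(n):
            Rm=R.from_euler('xyz',[180,0,yaw],degrees=True).as_matrix()
            t=Rm.T@(d/n);az=-np.radians(dy/n);yaw+=dy/n
            rows.append('{"dx":%.1f,"dy":%.1f,"dz":%.1f,"az":%.3f}'%(*t,az))
        p=w[:3]
    for i in range(0,len(rows),10):print(i,',\n'.join(rows[i:i+10]))
plan([eval(a) for a in sys.argv[2:]],float(sys.argv[1]))
E
python3 plan.py 46 "400,-330,220,66" "465,60,200,105" "445,231,150,113.8"
```

```text
pose [ 198.1 -565.7  221.9] [-1.7991e+02 -1.0000e-02  1.9300e+01]
0 {"dx":38.3,"dy":-22.3,"dz":0.3,"az":-0.116},
{"dx":40.7,"dy":-17.6,"dz":0.3,"az":-0.116},
{"dx":42.4,"dy":-12.8,"dz":0.3,"az":-0.116},
{"dx":43.6,"dy":-7.8,"dz":0.3,"az":-0.116},
{"dx":44.3,"dy":-2.7,"dz":0.3,"az":-0.116},
{"dx":44.3,"dy":2.5,"dz":0.3,"az":-0.116},
{"dx":43.7,"dy":7.6,"dz":0.3,"az":-0.116},
{"dx":42.5,"dy":-11.0,"dz":2.2,"az":-0.076},
{"dx":43.2,"dy":-7.8,"dz":2.2,"az":-0.076},
{"dx":43.7,"dy":-4.5,"dz":2.2,"az":-0.076}
10 {"dx":43.9,"dy":-1.2,"dz":2.2,"az":-0.076},
{"dx":43.9,"dy":2.1,"dz":2.2,"az":-0.076},
{"dx":43.6,"dy":5.5,"dz":2.2,"az":-0.076},
{"dx":43.1,"dy":8.7,"dz":2.2,"az":-0.076},
{"dx":42.3,"dy":12.0,"dz":2.2,"az":-0.076},
{"dx":41.2,"dy":15.1,"dz":2.2,"az":-0.076},
{"dx":42.6,"dy":6.2,"dz":12.5,"az":-0.038},
{"dx":42.3,"dy":7.9,"dz":12.5,"az":-0.038},
{"dx":42.0,"dy":9.5,"dz":12.5,"az":-0.038},
{"dx":41.6,"dy":11.1,"dz":12.5,"az":-0.038}
```

Call:
{"fn": "play_rows", "kwargs": {
  "deltas": [
    {"gripper": 0, "dx": 38, "dy": -22, "az": -0.116},
    {"dx": 41, "dy": -18, "az": -0.116},
    {"dx": 42, "dy": -13, "az": -0.116},
    {"dx": 44, "dy": -8, "az": -0.116},
    {"dx": 44, "dy": -3, "az": -0.116},
    {"dx": 44, "dy": 2, "az": -0.116},
    {"dx": 44, "dy": 8, "az": -0.116},
    {"dx": 42, "dy": -11, "dz": 2, "az": -0.076},
    {"dx": 43, "dy": -8, "dz": 2, "az": -0.076},
    {"dx": 44, "dy": -4, "dz": 2, "az": -0.076}
  ]
}}

```text
validation failed for argument at $.de...
```

```bash
python3 plan.py 46 "465,40,210,100" "445,231,150,113.8"
```

```text
pose [ 198.1 -565.7  221.9] [-1.7991e+02 -1.0000e-02  1.9300e+01]
0 {"dx":30.1,"dy":-32.2,"dz":0.8,"az":-0.094},
{"dx":33.0,"dy":-29.3,"dz":0.8,"az":-0.094},
{"dx":35.6,"dy":-26.0,"dz":0.8,"az":-0.094},
{"dx":37.9,"dy":-22.6,"dz":0.8,"az":-0.094},
{"dx":39.9,"dy":-18.9,"dz":0.8,"az":-0.094},
{"dx":41.5,"dy":-15.1,"dz":0.8,"az":-0.094},
{"dx":42.7,"dy":-11.2,"dz":0.8,"az":-0.094},
{"dx":43.6,"dy":-7.1,"dz":0.8,"az":-0.094},
{"dx":44.0,"dy":-3.0,"dz":0.8,"az":-0.094},
{"dx":44.1,"dy":1.2,"dz":0.8,"az":-0.094}
10 {"dx":43.8,"dy":5.3,"dz":0.8,"az":-0.094},
{"dx":43.1,"dy":9.4,"dz":0.8,"az":-0.094},
{"dx":42.1,"dy":13.4,"dz":0.8,"az":-0.094},
{"dx":40.6,"dy":17.3,"dz":0.8,"az":-0.094},
{"dx":38.8,"dy":21.0,"dz":0.8,"az":-0.094},
{"dx":38.3,"dy":2.7,"dz":12.0,"az":-0.048},
{"dx":38.1,"dy":4.5,"dz":12.0,"az":-0.048},
{"dx":37.9,"dy":6.4,"dz":12.0,"az":-0.048},
{"dx":37.5,"dy":8.2,"dz":12.0,"az":-0.048},
{"dx":37.1,"dy":10.0,"dz":12.0,"az":-0.048}
```

The call failed validation. I'll give every key in each row.

Call:
{"fn": "play_rows", "kwargs": {
  "deltas": [
    {"gripper": 0, "dx": 38, "dy": -22, "dz": 0, "ax": 0, "ay": 0, "az": -0.116},
    {"gripper": 0, "dx": 41, "dy": -18, "dz": 0, "ax": 0, "ay": 0, "az": -0.116},
    {"gripper": 0, "dx": 42, "dy": -13, "dz": 0, "ax": 0, "ay": 0, "az": -0.116},
    {"gripper": 0, "dx": 44, "dy": -8, "dz": 0, "ax": 0, "ay": 0, "az": -0.116},
    {"gripper": 0, "dx": 44, "dy": -3, "dz": 0, "ax": 0, "ay": 0, "az": -0.116},
    {"gripper": 0, "dx": 44, "dy": 2, "dz": 0, "ax": 0, "ay": 0, "az": -0.116},
    {"gripper": 0, "dx": 44, "dy": 8, "dz": 0, "ax": 0, "ay": 0, "az": -0.116},
    {"gripper": 0, "dx": 42, "dy": -11, "dz": 2, "ax": 0, "ay": 0, "az": -0.076},
    {"gripper": 0, "dx": 43, "dy": -8, "dz": 2, "ax": 0, "ay": 0, "az": -0.076},
    {"gripper": 0, "dx": 44, "dy": -4, "dz": 2, "ax": 0, "ay": 0, "az": -0.076}
  ],
  "force": 30
}}

```text
t: 1.1
ee_pos: [0.4215, -0.1897, 0.2127]
orientation: [-180.0, -0.1, 80.7]
force: [1.6, -0.3, 0.6]
finger_gap: 0.0877
```

```bash
python3 plan.py 46 "465,40,210,100" "445,231,150,113.8"
```

```text
pose [ 421.5 -189.7  212.7] [-1.7995e+02 -9.0000e-02  8.0740e+01]
0 {"dx":39.0,"dy":1.0,"dz":0.5,"az":-0.056},
{"dx":38.8,"dy":3.2,"dz":0.5,"az":-0.056},
{"dx":38.6,"dy":5.4,"dz":0.5,"az":-0.056},
{"dx":38.2,"dy":7.5,"dz":0.5,"az":-0.056},
{"dx":37.8,"dy":9.6,"dz":0.5,"az":-0.056},
{"dx":37.2,"dy":11.7,"dz":0.5,"az":-0.056},
{"dx":38.3,"dy":2.7,"dz":12.0,"az":-0.048},
{"dx":38.1,"dy":4.5,"dz":12.0,"az":-0.048},
{"dx":37.9,"dy":6.4,"dz":12.0,"az":-0.048},
{"dx":37.5,"dy":8.2,"dz":12.0,"az":-0.048}
10 {"dx":37.1,"dy":10.0,"dz":12.0,"az":-0.048}
```

Call:
{"fn": "play_rows", "kwargs": {
  "deltas": [
    {"gripper": 0, "dx": 40, "dy": 1, "dz": 0, "ax": 0, "ay": 0, "az": -0.06},
    {"gripper": 0, "dx": 40, "dy": 3, "dz": 0, "ax": 0, "ay": 0, "az": -0.06},
    {"gripper": 0, "dx": 40, "dy": 5, "dz": 0, "ax": 0, "ay": 0, "az": -0.06},
    {"gripper": 0, "dx": 40, "dy": 8, "dz": 0, "ax": 0, "ay": 0, "az": -0.06},
    {"gripper": 0, "dx": 40, "dy": 10, "dz": 0, "ax": 0, "ay": 0, "az": -0.06},
    {"gripper": 0, "dx": 42, "dy": 12, "dz": 10, "ax": 0, "ay": 0, "az": -0.06},
    {"gripper": 0, "dx": 42, "dy": 4, "dz": 12, "ax": 0, "ay": 0, "az": -0.06},
    {"gripper": 0, "dx": 42, "dy": 6, "dz": 12, "ax": 0, "ay": 0, "az": -0.06},
    {"gripper": 0, "dx": 42, "dy": 8, "dz": 12, "ax": 0, "ay": 0, "az": -0.06},
    {"gripper": 0, "dx": 42, "dy": 10, "dz": 12, "ax": 0, "ay": 0, "az": -0.05}
  ]
}}

```text
t: 2.1
ee_pos: [0.4366, 0.2404, 0.154]
orientation: [179.8, -0.1, 116.0]
force: [0.2, -0.3, -0.4]
finger_gap: 0.0881
```

```bash
cat >> h.py <<'E'
def wcloud():
    o=ctrl.get_obs();c=cap('wrist');z=c['range_z'];K=c['mtx'];v,u=np.mgrid[:z.shape[0],:z.shape[1]]
    x=(u-K[0,2]);y=(v-K[1,2]);r=np.hypot(x,y)+1e-9;th=r/K[0,0];tt=np.tan(np.minimum(th,1.4))
    P=np.stack([x/r*tt*z,y/r*tt*z,z],-1);P[(z<=0)|(th>1.3)]=np.nan
    T=c['T_tool_cam'];Rm=R.from_euler('xyz',o['orientation'],degrees=True).as_matrix()
    P=(P@T[:3,:3].T+T[:3,3])@Rm.T+o['ee_pos']
    return P*1000,c['img'],o
def fit(P,c,r,zlo,zhi,name=''):
    q=P.reshape(-1,3);q=q[(np.hypot(q[:,0]-c[0],q[:,1]-c[1])<r)&(q[:,2]>zlo)&(q[:,2]<zhi)]
    a=cv2.minAreaRect(q[:,:2].astype(np.float32));print(name,len(q),'c',np.round(a[0],1),'sz',np.round(a[1],1),'ang',round(a[2],1),'z',np.round(np.percentile(q[:,2],[5,50,95]),1),'mean',np.round(q.mean(0)[:2],1))
    return q
E
python3 - <<'E'
from h import *
P,im,o=wcloud();print(o['ee_pos'],o['orientation'])
fit(P,(445,231),55,25,50,'thick top')
fit(P,(445,231),25,25,50,'thick mid')
q=fit(P,(500,60),60,-20,10,'table')
cv2.imwrite('pics/w1.png',im)
E
python3 plan.py 46 "445,231,90,113.8"
```

```text
[0.43655421 0.24043006 0.15397072] [ 1.79762637e+02 -7.09850675e-02  1.15991240e+02]
thick top 4552 c [443.5 233.9] sz [60.4 76.6] ang 23.9 z [34.1 35.4 36.5] mean [442.6 236. ]
thick mid 1910 c [444.9 231. ] sz [48.7 49.7] ang 25.2 z [34.4 35.5 36.5] mean [444.7 231.5]
table 2509 c [502.1  53.7] sz [109.1 111.1] ang 69.3 z [-1.6 -0.6  0.5] mean [505.7  47.2]
pose [434.3 245.8 152.3] [179.82  -0.31 116.22]
0 {"dx":-9.0,"dy":1.5,"dz":31.2,"az":0.021},
{"dx":-9.0,"dy":1.7,"dz":31.2,"az":0.021}
```

View pics/w1.png

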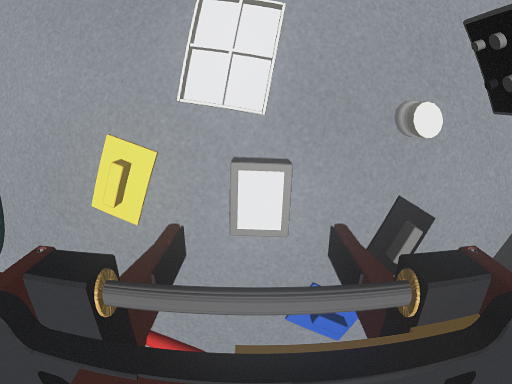

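The wrist view shows the thick case at (261,197), lined up with the fingers, and the black cover at (400,240). The arm was still drifting when I measured, so I'll descend partway, let it settle and remeasure.

Call:
{"fn": "play_rows", "kwargs": {
  "deltas": [
    {"gripper": 0, "dx": -9, "dy": 1.5, "dz": 30, "ax": 0, "ay": 0, "az": 0.02},
    {"gripper": 0, "dx": -9, "dy": 1.5, "dz": 30, "ax": 0, "ay": 0, "az": 0.02},
    {"gripper": 0, "dx": 0, "dy": 0, "dz": 0, "ax": 0, "ay": 0, "az": 0},
    {"gripper": 0, "dx": 0, "dy": 0, "dz": 0, "ax": 0, "ay": 0, "az": 0}
  ]
}}

```text
t: 2.55
ee_pos: [0.4435, 0.2348, 0.0903]
orientation: [179.9, -0.4, 114.3]
force: [0.2, 0.7, -0.4]
finger_gap: 0.0877
```

```bash
python3 - <<'E'
from h import *
P,im,o=wcloud();print(o['ee_pos'],o['orientation'])
fit(P,(445,231),55,25,50,'thick top')
fit(P,(627,254),55,18,50,'cover bar')
fit(P,(627,254),60,3,50,'cover')
E
python3 plan.py 46 "444.5,231.5,10,113.8"
```

```text
[0.44349968 0.23483998 0.09034478] [179.89492374  -0.36184368 114.31736629]
thick top 7232 c [443.5 234. ] sz [60.4 76.4] ang 24.1 z [34.1 35.4 36.5] mean [442.4 236.7]
cover bar 259 c [626.4 272. ] sz [17.  20.1] ang 0.9 z [18.9 27.5 29.7] mean [622.5 274.5]
cover 2218 c [626.2 261.1] sz [83.8 67.4] ang 88.7 z [ 3.5  4.7 28.1] mean [616.8 275.6]
pose [443.4 234.8  90.5] [179.89  -0.36 114.32]
0 {"dx":-1.7,"dy":-0.2,"dz":40.3,"az":0.005},
{"dx":-1.7,"dy":-0.2,"dz":40.3,"az":0.005}
```

Call:
{"fn": "play_rows", "kwargs": {
  "deltas": [
    {"gripper": 0, "dx": -1, "dy": 0, "dz": 38, "ax": 0.005, "ay": 0.004, "az": 0.004},
    {"gripper": 0, "dx": 0, "dy": 0, "dz": 30, "ax": 0, "ay": 0, "az": 0},
    {"gripper": 0, "dx": 0, "dy": 0, "dz": 11, "ax": 0, "ay": 0, "az": 0},
    {"gripper": 0, "dx": 0, "dy": 0, "dz": 0, "ax": 0, "ay": 0, "az": 0},
    {"gripper": 255, "dx": 0, "dy": 0, "dz": 0, "ax": 0, "ay": 0, "az": 0},
    {"gripper": 255, "dx": 0, "dy": 0, "dz": 0, "ax": 0, "ay": 0, "az": 0},
    {"gripper": 255, "dx": 0, "dy": 0, "dz": 0, "ax": 0, "ay": 0, "az": 0},
    {"gripper": 255, "dx": 0, "dy": 0, "dz": 0, "ax": 0, "ay": 0, "az": 0},
    {"gripper": 255, "dx": 0, "dy": 0, "dz": 0, "ax": 0, "ay": 0, "az": 0},
    {"gripper": 255, "dx": 0, "dy": 0, "dz": 0, "ax": 0, "ay": 0, "az": 0}
  ],
  "force": 30
}}

```text
t: 3.6
ee_pos: [0.4523, 0.237, 0.021]
orientation: [179.1, -0.5, 114.0]
force: [-0.0, 0.5, -0.8]
finger_gap: 0.0598
```

```bash
python3 - <<'E'
from h import *
o=ctrl.get_obs();print(o['ee_pos'],o['orientation'],o['finger_gap'],o['force'])
P,im,o=wcloud()
fit(P,(444,234),55,25,50,'thick top')
E
python3 plan.py 42 "445,232,130,112" "565,-35,130,102.5"
```

```text
[0.45226984 0.23702565 0.02102208] [179.09597651  -0.52245432 114.04269674] 0.05975687095406093 [-0.02715754  0.47480943 -0.75429497]
thick top 12482 c [448.3 244.7] sz [78.4 60.8] ang 24.2 z [34.4 36.3 38.8] mean [447.1 247.4]
pose [452.3 237.   21. ] [179.1   -0.52 114.04]
0 {"dx":-0.5,"dy":-2.9,"dz":-36.3,"az":0.012},
{"dx":-0.6,"dy":-2.9,"dz":-36.3,"az":0.012},
{"dx":-0.6,"dy":-2.9,"dz":-36.3,"az":0.012},
{"dx":-41.8,"dy":1.6,"dz":0.0,"az":0.024},
{"dx":-41.7,"dy":2.6,"dz":0.0,"az":0.024},
{"dx":-41.7,"dy":3.6,"dz":0.0,"az":0.024},
{"dx":-41.6,"dy":4.6,"dz":0.0,"az":0.024},
{"dx":-41.4,"dy":5.6,"dz":0.0,"az":0.024},
{"dx":-41.3,"dy":6.5,"dz":0.0,"az":0.024},
{"dx":-41.1,"dy":7.5,"dz":0.0,"az":0.024}
```

The grasp sits higher (z=21) and further along the jaw axis than planned. I'll open, look and redo it.

Call:
{"fn": "play_rows", "kwargs": {
  "deltas": [
    {"gripper": 0, "dx": 0, "dy": 0, "dz": 0, "ax": 0, "ay": 0, "az": 0},
    {"gripper": 0, "dx": 0, "dy": 0, "dz": 0, "ax": 0, "ay": 0, "az": 0},
    {"gripper": 0, "dx": 0, "dy": 0, "dz": 0, "ax": 0, "ay": 0, "az": 0},
    {"gripper": 0, "dx": 0, "dy": 0, "dz": 0, "ax": 0, "ay": 0, "az": 0}
  ]
}}

```text
t: 4.05
ee_pos: [0.4525, 0.2371, 0.021]
orientation: [179.1, -0.5, 114.0]
force: [-0.2, 0.9, -0.5]
finger_gap: 0.0866
```

```bash
python3 - <<'E'
from h import *
o=ctrl.get_obs();print(o['ee_pos'],o['orientation'],o['finger_gap'],o['force'])
P,im,o=wcloud()
fit(P,(444,234),55,25,40,'thick top')
Rm=R.from_euler('xyz',o['orientation'],degrees=True)
print('level rotvec tool',(Rm.inv()*R.from_euler('xyz',[180,0,114.1],degrees=True)).as_rotvec())
cv2.imwrite('pics/w2.png',im)
E
```

```text
[0.45248874 0.2371398  0.02100286] [179.08309464  -0.52260609 114.04384017] 0.08655628605513808 [-0.16017123  0.92042143 -0.50777393]
thick top 12089 c [445.4 243. ] sz [97.7 61.6] ang 24.0 z [31.9 35.3 36.4] mean [446.8 246.9]
level rotvec tool [ 0.01600738 -0.00911316 -0.00105313]
```

View pics/w2.png

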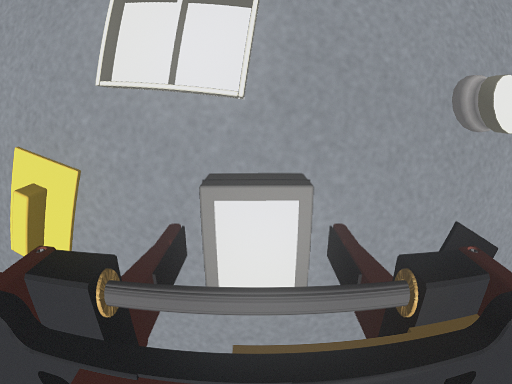

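```bash
cat >> h.py <<'E'
def toolpts(P,o):
    Rm=R.from_euler('xyz',o['orientation'],degrees=True).as_matrix();return (P-o['ee_pos']*1000)@Rm
def edges(P,o,zlo,zhi,half=45,xw=15):
    """far/near edges of a held/between-jaws object in tool x, y; world z band"""
    q=P.reshape(-1,3);q=q[(q[:,2]>zlo)&(q[:,2]<zhi)];t=toolpts(q,o)
    a=t[(abs(t[:,1])<xw)&(abs(t[:,0])<80)];print('tool x extent',np.round(np.percentile(a[:,0],[0.2,1,50,99,99.8]),1),len(a))
    b=t[(abs(t[:,1])<half)&(t[:,0]>20)&(t[:,0]<34)];c=t[(abs(t[:,1])<half)&(t[:,0]<-20)&(t[:,0]>-34)]
    for n,s in(('+x',b),('-x',c)):
        if len(s)>20:print('tool y extent at',n,np.round(np.percentile(s[:,1],[0.5,50,99.5]),1),len(s))
def level(o,yaw):
    Rm=R.from_euler('xyz',o['orientation'],degrees=True)
    print('level rotvec',np.round((Rm.inv()*R.from_euler('xyz',[180,0,yaw],degrees=True)).as_rotvec(),4))
E
python3 - <<'E'
from h import *
P,im,o=wcloud()
edges(P,o,32,38);level(o,114.1)
E
```

```text
tool x extent [-21.5 -20.8  12.2  38.6  38.8] 5700
tool y extent at +x [-29.8  -0.5  28.8] 2883
tool y extent at -x [-29.7   2.3  28.9] 258
level rotvec [ 0.0161 -0.0091 -0.001 ]
```

The case is centred between the jaws: tool x +0.7, y -0.5. I'll level, lower 11 mm and check.

Call:
{"fn": "play_rows", "kwargs": {
  "deltas": [
    {"gripper": 0, "dx": 0.7, "dy": -0.5, "dz": 5, "ax": 0.016, "ay": -0.009, "az": 0},
    {"gripper": 0, "dx": 0, "dy": 0, "dz": 6, "ax": 0, "ay": 0, "az": 0},
    {"gripper": 0, "dx": 0, "dy": 0, "dz": 0, "ax": 0, "ay": 0, "az": 0}
  ]
}}

```text
t: 4.45
ee_pos: [0.4519, 0.2377, 0.0091]
orientation: [-179.9, 0.0, 114.0]
force: [-0.4, -0.1, -0.1]
finger_gap: 0.0877
```

```bash
python3 - <<'E'
from h import *
o=ctrl.get_obs();print(o['ee_pos'],o['orientation'],o['force']);level(o,114.1)
P,im,o=wcloud()
edges(P,o,32,38)
E
```

```text
[0.4518618  0.23772166 0.00912355] [-1.79932321e+02  4.54382378e-02  1.14038120e+02] [-0.37088086 -0.12898301 -0.07199752]
level rotvec [-0.0012  0.0008 -0.0011]
tool x extent [-37.4 -36.4  13.9  37.7  37.9] 5983
tool y extent at +x [-29.8  -0.5  29. ] 3331
tool y extent at -x [-28.1  -0.3  28.9] 56
```

Call:
{"fn": "play_rows", "kwargs": {
  "deltas": [
    {"gripper": 255, "dx": 0, "dy": 0, "dz": 0, "ax": 0, "ay": 0, "az": 0},
    {"gripper": 255, "dx": 0, "dy": 0, "dz": 0, "ax": 0, "ay": 0, "az": 0},
    {"gripper": 255, "dx": 0, "dy": 0, "dz": 0, "ax": 0, "ay": 0, "az": 0},
    {"gripper": 255, "dx": 0, "dy": 0, "dz": 0, "ax": 0, "ay": 0, "az": 0},
    {"gripper": 255, "dx": 0, "dy": 0, "dz": 0, "ax": 0, "ay": 0, "az": 0}
  ],
  "force": 25
}}

```text
t: 5.0
ee_pos: [0.4519, 0.2377, 0.0093]
orientation: [-179.9, 0.0, 114.0]
force: [0.3, 0.7, -1.3]
finger_gap: 0.0598
```

```bash
python3 - <<'E'
from h import *
o=ctrl.get_obs();print(o['ee_pos'],o['orientation'],o['force'],o['finger_gap']);level(o,114.1)
E
python3 plan.py 42 "452,238,130,112" "560,-25,135,102.5"
```

```text
[0.45186896 0.2377265  0.00927028] [-1.79935273e+02  3.81913036e-02  1.14032834e+02] [ 0.32769554  0.65803853 -1.25644748] 0.05978895457551007
level rotvec [-0.0011  0.0007 -0.0012]
pose [451.9 237.7   9.3] [-1.7994e+02  4.0000e-02  1.1403e+02]
0 {"dx":0.1,"dy":0.1,"dz":-40.2,"az":0.012},
{"dx":0.1,"dy":0.1,"dz":-40.2,"az":0.012},
{"dx":0.1,"dy":0.1,"dz":-40.2,"az":0.012},
{"dx":-40.6,"dy":0.2,"dz":-0.7,"az":0.024},
{"dx":-40.6,"dy":1.2,"dz":-0.7,"az":0.024},
{"dx":-40.6,"dy":2.2,"dz":-0.7,"az":0.024},
{"dx":-40.5,"dy":3.1,"dz":-0.7,"az":0.024},
{"dx":-40.4,"dy":4.1,"dz":-0.7,"az":0.024},
{"dx":-40.3,"dy":5.0,"dz":-0.7,"az":0.024},
{"dx":-40.2,"dy":6.0,"dz":-0.7,"az":0.024}
```

Call:
{"fn": "play_rows", "kwargs": {
  "deltas": [
    {"gripper": 255, "dx": 0, "dy": 0, "dz": -15, "ax": 0, "ay": 0, "az": 0.0},
    {"gripper": 255, "dx": 0, "dy": 0, "dz": -40, "ax": 0, "ay": 0, "az": 0.01},
    {"gripper": 255, "dx": 0, "dy": 0, "dz": -40, "ax": 0, "ay": 0, "az": 0.01},
    {"gripper": 255, "dx": 0, "dy": 0, "dz": -40, "ax": 0, "ay": 0, "az": 0.01},
    {"gripper": 255, "dx": -40, "dy": 2, "dz": -3, "ax": 0, "ay": 0, "az": 0.024},
    {"gripper": 255, "dx": -40, "dy": 3, "dz": -1, "ax": 0, "ay": 0, "az": 0.024},
    {"gripper": 255, "dx": -40, "dy": 4, "dz": -1, "ax": 0, "ay": 0, "az": 0.024},
    {"gripper": 255, "dx": -40, "dy": 5, "dz": -1, "ax": 0, "ay": 0, "az": 0.024},
    {"gripper": 255, "dx": -40, "dy": 6, "dz": -1, "ax": 0, "ay": 0, "az": 0.024},
    {"gripper": 255, "dx": -40, "dy": 7, "dz": -1, "ax": 0, "ay": 0, "az": 0.024}
  ]
}}

```text
t: 6.0
ee_pos: [0.5547, 0.0158, 0.1584]
orientation: [-179.9, 0.0, 104.2]
force: [1.5, -0.1, -0.8]
finger_gap: 0.0601
```

```bash
python3 plan.py 42 "610,-150,140,103"
```

```text
pose [554.7  15.8 158.4] [-1.7988e+02  3.0000e-02  1.0418e+02]
0 {"dx":-34.9,"dy":2.6,"dz":3.7,"az":0.004},
{"dx":-34.8,"dy":2.7,"dz":3.7,"az":0.004},
{"dx":-34.8,"dy":2.9,"dz":3.7,"az":0.004},
{"dx":-34.8,"dy":3.0,"dz":3.7,"az":0.004},
{"dx":-34.8,"dy":3.2,"dz":3.7,"az":0.004}
```

Call:
{"fn": "play_rows", "kwargs": {
  "deltas": [
    {"gripper": 255, "dx": -35, "dy": 3, "dz": 3, "ax": 0, "ay": 0, "az": 0.004},
    {"gripper": 255, "dx": -35, "dy": 3, "dz": 3, "ax": 0, "ay": 0, "az": 0.004},
    {"gripper": 255, "dx": -35, "dy": 3, "dz": 3, "ax": 0, "ay": 0, "az": 0.004},
    {"gripper": 255, "dx": -35, "dy": 3, "dz": 3, "ax": 0, "ay": 0, "az": 0.004},
    {"gripper": 255, "dx": -20, "dy": 3, "dz": 3, "ax": 0, "ay": 0, "az": 0},
    {"gripper": 255, "dx": 0, "dy": 0, "dz": 0, "ax": 0, "ay": 0, "az": 0},
    {"gripper": 255, "dx": 0, "dy": 0, "dz": 0, "ax": 0, "ay": 0, "az": 0}
  ]
}}

```text
t: 6.7
ee_pos: [0.6091, -0.1472, 0.1419]
orientation: [-179.9, 0.0, 102.8]
force: [-0.5, 0.2, -1.2]
finger_gap: 0.0597
```

```bash
python3 - <<'E'
from h import *
o=ctrl.get_obs();print(o['ee_pos'],o['orientation'],o['force'],o['finger_gap'])
P,im,o=wcloud();np.savez('w3.npz',P=P,im=im)
fit(P,(595,-45),80,6,15,'plate');fit(P,(595,-45),75,6,110,'all')
fit(P,(595,-45),70,60,110,'arms')
z=toolpts(P.reshape(-1,3),o)
q=P.reshape(-1,3);m=(abs(z[:,0])<60)&(abs(z[:,1])<25)&(q[:,2]>120)&(q[:,2]<190)
print('held case: tool x',np.round(np.percentile(z[m,0],[1,50,99]),1),'z',np.round(np.percentile(z[m,2],[1,50,99]),1),m.sum())
cv2.imwrite('pics/w3.png',im)
E
```

```text
[ 0.60913418 -0.14724358  0.14189385] [-1.79880316e+02  1.11454600e-02  1.02820099e+02] [-0.49216825  0.22645044 -1.1591801 ] 0.05968344201479051
plate 10058 c [595.  -43.8] sz [ 86.9 131.6] ang 13.1 z [ 8.1  9.4 12.2] mean [594.9 -45. ]
all 11758 c [595.  -43.8] sz [ 86.9 131.6] ang 13.1 z [ 8.2  9.6 86.4] mean [594.3 -42.5]
arms 1253 c [595.1 -43.3] sz [ 30.5 102.6] ang 13.6 z [77.4 85.9 92.9] mean [593.4 -37.6]
held case: tool x [-36.6  17.3  38. ] z [-27.5 -26.    4.7] 11148
```

View pics/w3.png

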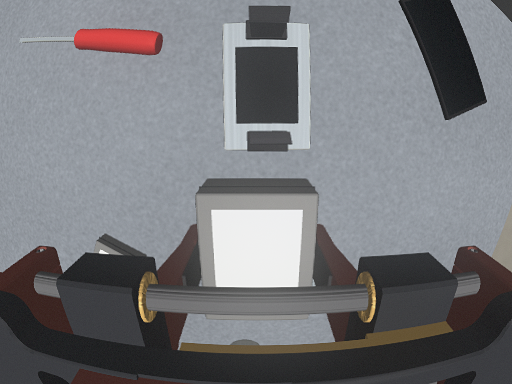

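Wrist view: the carrier is at about (267,85), with the case in hand spanning (257,190–310). Carrier centre is (595,-44), yaw 13.1°, and its size checks out at 87x131.6.

```bash
python3 plan.py 40 "595,-44.8,132,103.1"
```

```text
pose [ 609.1 -147.   141.9] [-1.7988e+02  3.0000e-02  1.0285e+02]
0 {"dx":34.3,"dy":3.0,"dz":3.3,"az":-0.001},
{"dx":34.2,"dy":3.0,"dz":3.3,"az":-0.001},
{"dx":34.2,"dy":3.1,"dz":3.3,"az":-0.001}
```

Call:
{"fn": "play_rows", "kwargs": {
  "deltas": [
    {"gripper": 255, "dx": 34, "dy": 3, "dz": 3, "ax": 0, "ay": 0, "az": -0.002},
    {"gripper": 255, "dx": 34, "dy": 3, "dz": 3, "ax": 0, "ay": 0, "az": -0.002},
    {"gripper": 255, "dx": 30, "dy": 3, "dz": 3, "ax": 0, "ay": 0, "az": 0},
    {"gripper": 255, "dx": 0, "dy": 0, "dz": 0, "ax": 0, "ay": 0, "az": 0},
    {"gripper": 255, "dx": 0, "dy": 0, "dz": 0, "ax": 0, "ay": 0, "az": 0}
  ]
}}

```text
t: 7.25
ee_pos: [0.5923, -0.0396, 0.1333]
orientation: [-179.8, -0.1, 103.4]
force: [-0.1, -0.1, -1.3]
finger_gap: 0.0598
```

```bash
python3 plan.py 30 "595,-44.8,60,103.1" "595,-44.8,20,103.1";  python3 -c "
from h import *
level(ctrl.get_obs(),103.1)"
```

```text
pose [592.3 -39.6 133.3] [-1.7983e+02 -9.0000e-02  1.0341e+02]
0 {"dx":-1.9,"dy":0.5,"dz":24.4,"az":0.002},
{"dx":-1.9,"dy":0.5,"dz":24.4,"az":0.002},
{"dx":-1.9,"dy":0.5,"dz":24.4,"az":0.002},
{"dx":-0.0,"dy":-0.0,"dz":20.0,"az":0.000},
{"dx":0.0,"dy":-0.0,"dz":20.0,"az":0.000}
level rotvec [-0.003  -0.0016  0.0054]
```

Call:
{"fn": "play_rows", "kwargs": {
  "deltas": [
    {"gripper": 255, "dx": -5.6, "dy": 1.5, "dz": 0, "ax": -0.003, "ay": -0.0015, "az": 0.005},
    {"gripper": 255, "dx": 0, "dy": 0, "dz": 15, "ax": 0, "ay": 0, "az": 0},
    {"gripper": 255, "dx": 0, "dy": 0, "dz": 30, "ax": 0, "ay": 0, "az": 0},
    {"gripper": 255, "dx": 0, "dy": 0, "dz": 18, "ax": 0, "ay": 0, "az": 0},
    {"gripper": 255, "dx": 0, "dy": 0, "dz": 6, "ax": 0, "ay": 0, "az": 0},
    {"gripper": 255, "dx": 0, "dy": 0, "dz": 0, "ax": 0, "ay": 0, "az": 0}
  ]
}}

```text
t: 7.85
ee_pos: [0.5988, -0.0482, 0.0651]
orientation: [179.6, 0.1, 103.0]
force: [-0.1, 2.9, -2.1]
finger_gap: 0.06
```

```bash
python3 plan.py 25 "595,-44.8,20,103.1";  python3 -c "
from h import *
level(ctrl.get_obs(),103.1)"
```

```text
pose [598.8 -48.2  65.1] [1.7961e+02 1.3000e-01 1.0295e+02]
0 {"dx":2.1,"dy":-1.5,"dz":22.5,"az":-0.001},
{"dx":2.1,"dy":-1.5,"dz":22.5,"az":-0.001}
level rotvec [ 0.0067  0.0023 -0.0026]
```

Call:
{"fn": "play_rows", "kwargs": {
  "deltas": [
    {"gripper": 255, "dx": 2, "dy": -1.5, "dz": 0, "ax": 0.0067, "ay": 0.0023, "az": -0.0026},
    {"gripper": 255, "dx": 2, "dy": -1.5, "dz": 0, "ax": 0, "ay": 0, "az": 0},
    {"gripper": 255, "dx": 0, "dy": 0, "dz": 0, "ax": 0, "ay": 0, "az": 0},
    {"gripper": 255, "dx": 0, "dy": 0, "dz": 0, "ax": 0, "ay": 0, "az": 0}
  ]
}}

```text
t: 8.25
ee_pos: [0.5972, -0.047, 0.068]
orientation: [179.8, 0.2, 103.1]
force: [1.0, 0.8, -0.8]
finger_gap: 0.0599
```

```bash
python3 plan.py 25 "595,-44.8,20,103.1";  python3 -c "
from h import *
o=ctrl.get_obs();level(o,103.1);print(o['force'])"
```

```text
pose [597.2 -47.   68. ] [179.79   0.2  103.08]
0 {"dx":1.3,"dy":-0.8,"dz":24.0,"az":-0.000},
{"dx":1.3,"dy":-0.8,"dz":24.0,"az":-0.000}
level rotvec [ 0.0037  0.0035 -0.0003]
[ 1.03376448  0.77513961 -0.80031095]
```

Call:
{"fn": "play_rows", "kwargs": {
  "deltas": [
    {"gripper": 255, "dx": 3, "dy": -1.7, "dz": 0, "ax": 0.004, "ay": 0.0035, "az": 0},
    {"gripper": 255, "dx": 0.8, "dy": -0.5, "dz": 8, "ax": 0, "ay": 0, "az": 0},
    {"gripper": 255, "dx": 0, "dy": 0, "dz": 14, "ax": 0, "ay": 0, "az": 0},
    {"gripper": 255, "dx": 0, "dy": 0, "dz": 12, "ax": 0, "ay": 0, "az": 0},
    {"gripper": 255, "dx": 0, "dy": 0, "dz": 5, "ax": 0, "ay": 0, "az": 0},
    {"gripper": 255, "dx": 0, "dy": 0, "dz": 1, "ax": 0, "ay": 0, "az": 0}
  ]
}}

```text
t: 8.85
ee_pos: [0.5942, -0.0437, 0.0248]
orientation: [180.0, 0.0, 103.1]
force: [-0.3, 0.2, -1.3]
finger_gap: 0.06
```

```bash
python3 plan.py 25 "595,-44.8,20,103.1";  python3 -c "
from h import *
o=ctrl.get_obs();level(o,103.1);print(o['force'])"
```

```text
pose [594.2 -43.7  24.8] [1.800e+02 3.000e-02 1.031e+02]
0 {"dx":-1.2,"dy":0.6,"dz":4.8,"az":0.000}
level rotvec [0.     0.0005 0.0001]
[-0.31001802  0.24835305 -1.3061234 ]
```

Call:
{"fn": "play_rows", "kwargs": {
  "deltas": [
    {"gripper": 255, "dx": -0.8, "dy": 0.5, "dz": 3, "ax": 0, "ay": 0, "az": 0},
    {"gripper": 255, "dx": -0.3, "dy": 0, "dz": 2, "ax": 0, "ay": 0, "az": 0},
    {"gripper": 255, "dx": 0, "dy": 0, "dz": 1, "ax": 0, "ay": 0, "az": 0},
    {"gripper": 255, "dx": 0, "dy": 0, "dz": 0, "ax": 0, "ay": 0, "az": 0}
  ]
}}

```text
t: 9.25
ee_pos: [0.595, -0.0447, 0.0198]
orientation: [-180.0, 0.0, 103.1]
force: [0.3, -0.4, -1.8]
finger_gap: 0.06
```

```bash
python3 plan.py 25 "595,-44.8,20,103.1";  python3 -c "
from h import *
o=ctrl.get_obs();level(o,103.1);print(o['force'])"
```

```text
pose [595.  -44.7  19.8] [-1.7998e+02  2.0000e-02  1.0311e+02]
0 {"dx":-0.1,"dy":-0.0,"dz":-0.2,"az":0.000}
level rotvec [-0.0003  0.0003  0.0002]
[ 0.25923028 -0.36748012 -1.76840481]
```

Call:
{"fn": "play_rows", "kwargs": {
  "deltas": [
    {"gripper": 0, "dx": 0, "dy": 0, "dz": 0, "ax": 0, "ay": 0, "az": 0},
    {"gripper": 0, "dx": 0, "dy": 0, "dz": 0, "ax": 0, "ay": 0, "az": 0},
    {"gripper": 0, "dx": 0, "dy": 0, "dz": 0, "ax": 0, "ay": 0, "az": 0},
    {"gripper": 0, "dx": 0, "dy": 0, "dz": -10, "ax": 0, "ay": 0, "az": 0},
    {"gripper": 0, "dx": 0, "dy": 0, "dz": -30, "ax": 0, "ay": 0, "az": 0},
    {"gripper": 0, "dx": 0, "dy": 0, "dz": -40, "ax": 0, "ay": 0, "az": 0},
    {"gripper": 0, "dx": -15, "dy": 0, "dz": -40, "ax": 0, "ay": 0, "az": 0},
    {"gripper": 0, "dx": -30, "dy": 0, "dz": -20, "ax": 0, "ay": 0, "az": 0},
    {"gripper": 0, "dx": -15, "dy": 0, "dz": -5, "ax": 0, "ay": 0, "az": 0},
    {"gripper": 0, "dx": 0, "dy": 0, "dz": 0, "ax": 0, "ay": 0, "az": 0}
  ]
}}

```text
t: 10.25
ee_pos: [0.6092, -0.1044, 0.1733]
orientation: [179.9, 0.1, 103.2]
force: [0.7, -0.2, -0.7]
finger_gap: 0.0879
```

```bash
python3 - <<'E'
from h import *
o=ctrl.get_obs();print(o['ee_pos'],o['orientation'],o['qvel'].round(1))
P,im,o=wcloud();np.savez('w4.npz',P=P,im=im)
fit(P,(595,-44),80,6,15,'plate');fit(P,(595,-44),44,40,55,'case top');fit(P,(595,-44),70,80,110,'arms')
cv2.imwrite('pics/w4.png',im)
E
python3 plan.py 42 "520,-200,140,84" "461.5,-290,100,77.3"
```

```text
[ 0.60919943 -0.10435055  0.17330383] [1.79941085e+02 7.88106102e-02 1.03171150e+02] [ 0.4 -0.7  0.6  0.7  0.5  0.5]
plate 3479 c [594.8 -43.2] sz [ 86.7 130.8] ang 13.4 z [ 7.9  9.3 13. ] mean [594.2 -37.4]
case top 4605 c [595.  -44.9] sz [60.3 74.2] ang 13.5 z [44.2 45.4 46.6] mean [594.9 -44.4]
arms 760 c [594.7 -43.5] sz [ 30.3 101.5] ang 13.3 z [80.7 87.3 93.1] mean [595.2 -44.7]
pose [ 608.6 -103.4  172.6] [1.7999e+02 2.0000e-02 1.0319e+02]
0 {"dx":-18.4,"dy":-27.1,"dz":8.2,"az":0.084},
{"dx":-20.6,"dy":-25.4,"dz":8.2,"az":0.084},
{"dx":-22.7,"dy":-23.6,"dz":8.2,"az":0.084},
{"dx":-24.6,"dy":-21.6,"dz":8.2,"az":0.084},
{"dx":-31.9,"dy":-16.3,"dz":13.3,"az":0.039},
{"dx":-32.5,"dy":-15.0,"dz":13.3,"az":0.039},
{"dx":-33.0,"dy":-13.7,"dz":13.3,"az":0.039}
```

View pics/w4.png

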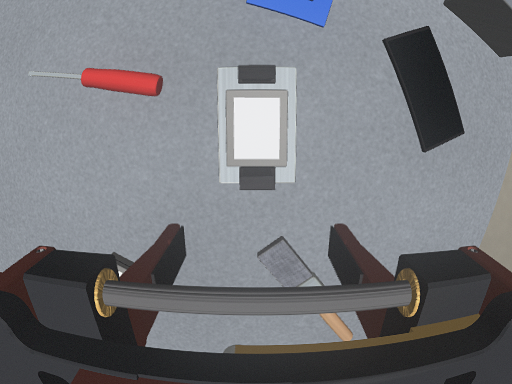

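```bash
python3 - <<'E'
from h import *
P=np.load('w4.npz')['P'];q=P.reshape(-1,3)
a=np.radians(13.3);M=np.array([[np.cos(a),-np.sin(a)],[np.sin(a),np.cos(a)]])
l=(q[:,:2]-[594.8,-43.4])@M
def ext(zlo,zhi,k,lim,lim0=100,n=''):
    m=(q[:,2]>zlo)&(q[:,2]<zhi)&(abs(l[:,1-k])<lim)&(abs(l[:,k])<lim0);print(n,np.round(np.percentile(l[m,k],[.3,1,99,99.7]),1),m.sum())
ext(42,49,1,25,46,'case y');ext(42,49,0,30,46,'case x');ext(6,12,0,30,100,'plate x');ext(6,12,1,42,80,'plate y')
m=(q[:,2]>88)&(abs(l[:,0])<30)&(abs(l[:,1])<70)&(q[:,2]<100);print('arm tops',np.round(np.percentile(l[m&(l[:,1]>0),1],[2,98]),1),np.round(np.percentile(l[m&(l[:,1]<0),1],[2,98]),1))
E
```

```text
case y [-38.4 -38.2  35.2  35.4] 3920
case x [-30.  -29.4  29.3  29.7] 3754
plate x [-43.  -42.4  43.1  43.2] 901
plate y [-64.1 -63.9  64.   64.5] 3035
arm tops [47.6 50.6] [-50.7 -47.7]
```

The thick case sits within about 1.5 mm of centre, square and flat (top at 45.4). Next, the thin case.

Call:
{"fn": "play_rows", "kwargs": {
  "deltas": [
    {"gripper": 0, "dx": -18, "dy": -27, "dz": 8, "ax": 0, "ay": 0, "az": 0.084},
    {"gripper": 0, "dx": -21, "dy": -25, "dz": 8, "ax": 0, "ay": 0, "az": 0.084},
    {"gripper": 0, "dx": -23, "dy": -24, "dz": 8, "ax": 0, "ay": 0, "az": 0.084},
    {"gripper": 0, "dx": -25, "dy": -22, "dz": 8, "ax": 0, "ay": 0, "az": 0.084},
    {"gripper": 0, "dx": -32, "dy": -16, "dz": 13, "ax": 0, "ay": 0, "az": 0.039},
    {"gripper": 0, "dx": -32, "dy": -15, "dz": 13, "ax": 0, "ay": 0, "az": 0.039},
    {"gripper": 0, "dx": -25, "dy": -10, "dz": 13, "ax": 0, "ay": 0, "az": 0.039},
    {"gripper": 0, "dx": -8, "dy": -4, "dz": 3, "ax": 0, "ay": 0, "az": 0.01},
    {"gripper": 0, "dx": 0, "dy": 0, "dz": 0, "ax": 0, "ay": 0, "az": 0},
    {"gripper": 0, "dx": 0, "dy": 0, "dz": 0, "ax": 0, "ay": 0, "az": 0}
  ]
}}

```text
t: 11.3
ee_pos: [0.4448, -0.2761, 0.0816]
orientation: [-178.5, -0.9, 75.8]
force: [-0.1, -0.4, 0.5]
finger_gap: 0.0878
```

```bash
python3 - <<'E'
from h import *
o=ctrl.get_obs();print(o['ee_pos'],o['orientation'])
P,im,o=wcloud()
fit(P,(461,-288),48,18,35,'thin top');edges(P,o,20,28)
level(o,77.3)
E
python3 plan.py 42 "461,-288,60,77.3" 
```

```text
[ 0.44478195 -0.2761055   0.08155829] [-178.52120214   -0.90691838   75.82812461]
thin top 6824 c [ 461.  -288.4] sz [77.3 60.5] ang 76.4 z [22.2 23.3 24.4] mean [ 461.2 -285.6]
tool x extent [-47.1 -46.2  -5.4  29.   29.2] 2864
tool y extent at +x [-10.   17.4  44.8] 932
tool y extent at -x [-9.1 17.5 44.8] 1051
level rotvec [-0.0256 -0.0162 -0.0255]
pose [ 445.  -276.    81.7] [-178.53   -0.9    75.86]
0 {"dx":-7.8,"dy":18.5,"dz":21.7,"az":-0.025}
```

Call:
{"fn": "play_rows", "kwargs": {
  "deltas": [
    {"gripper": 0, "dx": -6, "dy": 12, "dz": 5, "ax": -0.0256, "ay": -0.0162, "az": -0.013},
    {"gripper": 0, "dx": -2, "dy": 6, "dz": 15, "ax": 0, "ay": 0, "az": 0},
    {"gripper": 0, "dx": 0, "dy": 1, "dz": 5, "ax": 0, "ay": 0, "az": 0},
    {"gripper": 0, "dx": 0, "dy": 0, "dz": 1, "ax": 0, "ay": 0, "az": 0}
  ]
}}

```text
t: 11.75
ee_pos: [0.4653, -0.2852, 0.0552]
orientation: [179.8, 0.0, 77.0]
force: [-0.5, -0.3, 0.0]
finger_gap: 0.0877
```

```bash
python3 - <<'E'
from h import *
o=ctrl.get_obs();print(o['ee_pos'],o['orientation'])
P,im,o=wcloud()
fit(P,(461,-288),48,18,30,'thin top');edges(P,o,20,28)
level(o,76.7)
E
```

```text
[ 0.46527567 -0.28520142  0.05516012] [1.79844989e+02 2.39716988e-02 7.69564518e+01]
thin top 8508 c [ 461.  -288.2] sz [76.8 60.4] ang 76.3 z [22.2 23.3 24.3] mean [ 461.8 -285. ]
tool x extent [-41.3 -40.4   0.3  33.9  34.3] 4287
tool y extent at +x [-32.6  -2.8  26.2] 1810
tool y extent at -x [-33.4  -3.8  25.6] 1357
level rotvec [0.0027 0.0004 0.0045]
```

Call:
{"fn": "play_rows", "kwargs": {
  "deltas": [
    {"gripper": 0, "dx": -3, "dy": -3, "dz": 5, "ax": 0.0027, "ay": 0, "az": 0.011},
    {"gripper": 0, "dx": -0.8, "dy": -0.6, "dz": 16, "ax": 0, "ay": 0, "az": 0},
    {"gripper": 0, "dx": 0, "dy": 0, "dz": 15, "ax": 0, "ay": 0, "az": 0},
    {"gripper": 0, "dx": 0, "dy": 0, "dz": 7, "ax": 0, "ay": 0, "az": 0},
    {"gripper": 0, "dx": 0, "dy": 0, "dz": 2, "ax": 0, "ay": 0, "az": 0},
    {"gripper": 0, "dx": 0, "dy": 0, "dz": 0, "ax": 0, "ay": 0, "az": 0}
  ]
}}

```text
t: 12.4
ee_pos: [0.4599, -0.2883, 0.009]
orientation: [-179.9, 0.0, 76.2]
force: [-0.3, 0.1, -0.6]
finger_gap: 0.0878
```

```bash
python3 - <<'E'
from h import *
P,im,o=wcloud();print(o['ee_pos'],o['orientation'])
edges(P,o,20,28)
level(o,76.4)
E
```

```text
[ 0.45988851 -0.28831275  0.00904508] [-1.79949265e+02  1.86069738e-02  7.61806386e+01]
tool x extent [-65.2 -21.7  11.8  38.3  38.5] 5709
tool y extent at +x [-28.6   0.8  30. ] 2868
tool y extent at -x [-28.3   0.9  30.3] 290
level rotvec [-0.0009  0.0003 -0.0038]
```

Call:
{"fn": "play_rows", "kwargs": {
  "deltas": [
    {"gripper": 0, "dx": 0.4, "dy": 0.8, "dz": 3, "ax": 0, "ay": 0, "az": -0.002},
    {"gripper": 0, "dx": 0, "dy": 0, "dz": 0.5, "ax": 0, "ay": 0, "az": 0},
    {"gripper": 255, "dx": 0, "dy": 0, "dz": 0, "ax": 0, "ay": 0, "az": 0},
    {"gripper": 255, "dx": 0, "dy": 0, "dz": 0, "ax": 0, "ay": 0, "az": 0},
    {"gripper": 255, "dx": 0, "dy": 0, "dz": 0, "ax": 0, "ay": 0, "az": 0},
    {"gripper": 255, "dx": 0, "dy": 0, "dz": 0, "ax": 0, "ay": 0, "az": 0},
    {"gripper": 255, "dx": 0, "dy": 0, "dz": 0, "ax": 0, "ay": 0, "az": 0}
  ],
  "force": 25
}}

```text
t: 13.15
ee_pos: [0.4621, -0.289, 0.0073]
orientation: [179.9, 0.1, 76.3]
force: [-0.0, 0.8, -1.0]
finger_gap: 0.0599
```

```bash
python3 - <<'E'
from h import *
P,im,o=wcloud();print(o['ee_pos'],o['orientation'],o['finger_gap'])
edges(P,o,20,28)
E
python3 plan.py 40 "460,-288,145,80" "605,-95,145,103.2" "595.2,-44,140,103.2"
```

```text
[ 0.46206625 -0.28903649  0.00734925] [1.79864219e+02 1.09197792e-01 7.63073919e+01] 0.059908992054719404
tool x extent [-64.  -20.5  12.2  38.4  38.6] 5736
tool y extent at +x [-29.9  -0.8  28.7] 2937
tool y extent at -x [-29.5   0.   28.4] 138
pose [ 462.1 -289.     7.3] [1.7987e+02 1.1000e-01 7.6310e+01]
0 {"dx":0.1,"dy":-0.6,"dz":-34.4,"az":-0.016},
{"dx":0.1,"dy":-0.6,"dz":-34.4,"az":-0.016},
{"dx":0.1,"dy":-0.6,"dz":-34.4,"az":-0.016},
{"dx":0.1,"dy":-0.6,"dz":-34.4,"az":-0.016},
{"dx":30.7,"dy":15.6,"dz":0.0,"az":-0.058},
{"dx":29.8,"dy":17.4,"dz":0.0,"az":-0.058},
{"dx":28.7,"dy":19.1,"dz":0.0,"az":-0.058},
{"dx":27.6,"dy":20.7,"dz":0.0,"az":-0.058},
{"dx":26.3,"dy":22.2,"dz":0.0,"az":-0.058},
{"dx":25.0,"dy":23.7,"dz":0.0,"az":-0.058}
10 {"dx":23.6,"dy":25.1,"dz":0.0,"az":-0.058},
{"dx":25.9,"dy":1.1,"dz":2.5,"az":0.000},
{"dx":25.9,"dy":1.1,"dz":2.5,"az":0.000}
```

Call:
{"fn": "play_rows", "kwargs": {
  "deltas": [
    {"gripper": 255, "dx": 0, "dy": 0, "dz": -15, "ax": 0, "ay": 0, "az": 0},
    {"gripper": 255, "dx": 0, "dy": 0, "dz": -38, "ax": 0, "ay": 0, "az": -0.016},
    {"gripper": 255, "dx": 0, "dy": 0, "dz": -38, "ax": 0, "ay": 0, "az": -0.016},
    {"gripper": 255, "dx": 10, "dy": 5, "dz": -30, "ax": 0, "ay": 0, "az": -0.02},
    {"gripper": 255, "dx": 30, "dy": 15, "dz": -10, "ax": 0, "ay": 0, "az": -0.058},
    {"gripper": 255, "dx": 30, "dy": 17, "dz": 0, "ax": 0, "ay": 0, "az": -0.058},
    {"gripper": 255, "dx": 29, "dy": 19, "dz": 0, "ax": 0, "ay": 0, "az": -0.058},
    {"gripper": 255, "dx": 28, "dy": 21, "dz": 0, "ax": 0, "ay": 0, "az": -0.058},
    {"gripper": 255, "dx": 26, "dy": 22, "dz": 0, "ax": 0, "ay": 0, "az": -0.058},
    {"gripper": 255, "dx": 25, "dy": 24, "dz": 0, "ax": 0, "ay": 0, "az": -0.058}
  ]
}}

```text
t: 14.2
ee_pos: [0.5947, -0.1124, 0.1431]
orientation: [-180.0, 0.1, 99.7]
force: [0.9, -0.5, -0.6]
finger_gap: 0.0597
```

```bash
python3 plan.py 30 "595.2,-44,125,103.2"
```

```text
pose [ 594.7 -112.4  143.1] [-1.7998e+02  6.0000e-02  9.9660e+01]
0 {"dx":22.5,"dy":4.0,"dz":6.0,"az":-0.021},
{"dx":22.4,"dy":4.4,"dz":6.0,"az":-0.021},
{"dx":22.3,"dy":4.9,"dz":6.0,"az":-0.021}
```

Call:
{"fn": "play_rows", "kwargs": {
  "deltas": [
    {"gripper": 255, "dx": 22, "dy": 0, "dz": 4, "ax": 0, "ay": 0, "az": -0.02},
    {"gripper": 255, "dx": 22, "dy": 2, "dz": 5, "ax": 0, "ay": 0, "az": -0.02},
    {"gripper": 255, "dx": 12, "dy": 2, "dz": 3, "ax": 0, "ay": 0, "az": -0.01},
    {"gripper": 255, "dx": 3, "dy": 1, "dz": 1, "ax": 0, "ay": 0, "az": 0},
    {"gripper": 255, "dx": 0, "dy": 0, "dz": 0, "ax": 0, "ay": 0, "az": 0},
    {"gripper": 255, "dx": 0, "dy": 0, "dz": 0, "ax": 0, "ay": 0, "az": 0}
  ]
}}

```text
t: 14.8
ee_pos: [0.5908, -0.0483, 0.1288]
orientation: [180.0, 0.1, 103.0]
force: [-0.2, -1.0, -1.5]
finger_gap: 0.0598
```

```bash
python3 plan.py 30 "595.2,-44.4,115,103.2"; python3 -c "
from h import *
level(ctrl.get_obs(),103.2)"
```

```text
pose [590.8 -48.3 128.8] [1.7998e+02 8.0000e-02 1.0297e+02]
0 {"dx":2.8,"dy":5.2,"dz":13.8,"az":-0.004}
level rotvec [ 0.0003  0.0013 -0.004 ]
```

Call:
{"fn": "play_rows", "kwargs": {
  "deltas": [
    {"gripper": 255, "dx": 2, "dy": 3.5, "dz": 8, "ax": 0, "ay": 0.0013, "az": -0.004},
    {"gripper": 255, "dx": 1, "dy": 2, "dz": 12, "ax": 0, "ay": 0, "az": 0},
    {"gripper": 255, "dx": 0, "dy": 0, "dz": 12, "ax": 0, "ay": 0, "az": 0},
    {"gripper": 255, "dx": 0, "dy": 0, "dz": 8, "ax": 0, "ay": 0, "az": 0},
    {"gripper": 255, "dx": 0, "dy": 0, "dz": 3, "ax": 0, "ay": 0, "az": 0}
  ]
}}

```text
t: 15.3
ee_pos: [0.5965, -0.047, 0.0823]
orientation: [179.9, 0.1, 103.0]
force: [-0.2, -0.1, -1.1]
finger_gap: 0.0603
```

```bash
python3 plan.py 50 "595.2,-44.4,56,103.2"; python3 -c "
from h import *
level(ctrl.get_obs(),103.2)"
```

```text
pose [596.5 -47.   82.3] [1.7993e+02 6.0000e-02 1.0299e+02]
0 {"dx":2.9,"dy":-0.7,"dz":26.3,"az":-0.004}
level rotvec [ 0.0012  0.001  -0.0037]
```

Call:
{"fn": "play_rows", "kwargs": {
  "deltas": [
    {"gripper": 255, "dx": 2.5, "dy": -0.7, "dz": 4, "ax": 0.001, "ay": 0.001, "az": -0.004},
    {"gripper": 255, "dx": 0.6, "dy": 0, "dz": 8, "ax": 0, "ay": 0, "az": 0},
    {"gripper": 255, "dx": 0, "dy": 0, "dz": 7, "ax": 0, "ay": 0, "az": 0},
    {"gripper": 255, "dx": 0, "dy": 0, "dz": 4, "ax": 0, "ay": 0, "az": 0},
    {"gripper": 255, "dx": 0, "dy": 0, "dz": 1, "ax": 0, "ay": 0, "az": 0}
  ]
}}

```text
t: 15.8
ee_pos: [0.5945, -0.0439, 0.0555]
orientation: [-179.9, -0.0, 103.2]
force: [0.3, -0.0, -1.8]
finger_gap: 0.0601
```

```bash
python3 plan.py 50 "595.2,-44.4,54,103.2"; python3 -c "
from h import *
level(ctrl.get_obs(),103.2);print(ctrl.get_obs()['force'])"
```

```text
pose [594.5 -43.9  55.5] [-1.7994e+02 -3.0000e-02  1.0324e+02]
0 {"dx":-0.7,"dy":0.5,"dz":1.5,"az":0.001}
level rotvec [-0.0011 -0.0005  0.0007]
[ 0.28740805 -0.0209536  -1.80201603]
```

Call:
{"fn": "play_rows", "kwargs": {
  "deltas": [
    {"gripper": 255, "dx": -0.4, "dy": 0.4, "dz": 1.3, "ax": -0.001, "ay": 0, "az": 0},
    {"gripper": 255, "dx": -0.2, "dy": 0.1, "dz": 0.7, "ax": 0, "ay": 0, "az": 0},
    {"gripper": 255, "dx": 0, "dy": 0, "dz": 0.3, "ax": 0, "ay": 0, "az": 0}
  ]
}}

```text
t: 16.1
ee_pos: [0.5954, -0.0443, 0.0534]
orientation: [180.0, -0.0, 103.2]
force: [-0.8, 0.5, 1.0]
finger_gap: 0.0598
```

Call:
{"fn": "play_rows", "kwargs": {
  "deltas": [
    {"gripper": 0, "dx": 0, "dy": 0, "dz": 0, "ax": 0, "ay": 0, "az": 0},
    {"gripper": 0, "dx": 0, "dy": 0, "dz": 0, "ax": 0, "ay": 0, "az": 0},
    {"gripper": 0, "dx": 0, "dy": 0, "dz": 0, "ax": 0, "ay": 0, "az": 0},
    {"gripper": 0, "dx": 0, "dy": 0, "dz": -10, "ax": 0, "ay": 0, "az": 0},
    {"gripper": 0, "dx": 0, "dy": 0, "dz": -30, "ax": 0, "ay": 0, "az": 0},
    {"gripper": 0, "dx": 0, "dy": 0, "dz": -40, "ax": 0, "ay": 0, "az": 0},
    {"gripper": 0, "dx": -15, "dy": 0, "dz": -35, "ax": 0, "ay": 0, "az": 0},
    {"gripper": 0, "dx": -20, "dy": 0, "dz": -12, "ax": 0, "ay": 0, "az": 0},
    {"gripper": 0, "dx": -8, "dy": 0, "dz": -3, "ax": 0, "ay": 0, "az": 0},
    {"gripper": 0, "dx": 0, "dy": 0, "dz": 0, "ax": 0, "ay": 0, "az": 0}
  ]
}}

```text
t: 17.1
ee_pos: [0.6061, -0.0872, 0.1929]
orientation: [179.8, 0.1, 103.3]
force: [0.3, 0.5, 0.2]
finger_gap: 0.0879
```

```bash
cat > chk.py <<'E'
from h import *
o=ctrl.get_obs();print(o['ee_pos'],o['orientation'],o['qvel'].round(1))
P,im,o=wcloud();np.savez('w5.npz',P=P,im=im);cv2.imwrite('pics/w5.png',im);q=P.reshape(-1,3)
fit(P,(595,-44),80,6,15,'plate');fit(P,(595,-44),70,86,110,'arms')
fit(P,(595,-44),45,63,76,'thin top')
a=np.radians(13.3);M=np.array([[np.cos(a),-np.sin(a)],[np.sin(a),np.cos(a)]])
l=(q[:,:2]-[594.8,-43.4])@M
def ext(zlo,zhi,k,lim,lim0=100,n=''):
    m=(q[:,2]>zlo)&(q[:,2]<zhi)&(abs(l[:,1-k])<lim)&(abs(l[:,k])<lim0);print(n,np.round(np.percentile(l[m,k],[.3,1,99,99.7]),1),np.round(np.median(q[m,2]),1),m.sum())
ext(63,76,1,25,44,'thin y');ext(63,76,0,30,46,'thin x');ext(6,12,0,30,100,'plate x');ext(6,12,1,42,80,'plate y')
for lo,hi in((80,86),(86,100)):
  m=(q[:,2]>lo)&(abs(l[:,0])<30)&(abs(l[:,1])<70)&(q[:,2]<hi);print('arm',lo,np.round(np.percentile(l[m&(l[:,1]>0),1],[2,98]),1),np.round(np.percentile(l[m&(l[:,1]<0),1],[2,98]),1))
E
python3 chk.py; python3 plan.py 42 "600,120,150,96" "628,256,110,91"
```

```text
[ 0.60608622 -0.08718608  0.19289974] [1.79800320e+02 8.25820938e-02 1.03289738e+02] [ 0.2 -0.5  0.2  0.3  0.3  0.3]
plate 2617 c [594.9 -43.1] sz [ 86.8 129.9] ang 13.3 z [ 7.9  9.3 13.3] mean [591.4 -28.2]
arms 356 c [594.7 -43.7] sz [ 29.5 101.6] ang 13.3 z [86.4 90.7 93.4] mean [596.1 -49.4]
thin top 4717 c [595.1 -43.5] sz [60.5 74.8] ang 13.0 z [68.1 69.4 70.5] mean [594.9 -43. ]
thin y [-37.2 -36.9  36.9  37.1] 69.4 3978
thin x [-29.6 -29.1  29.5  30.2] 69.4 3812
plate x [-43.1 -42.5  43.2  43.3] 9.1 572
plate y [-63.7 -63.5  64.6  64.8] 9.2 2179
arm 80 [44.  47.4] [-46.9 -43.9]
arm 86 [47.3 50.5] [-50.6 -46.5]
pose [605.7 -86.6 192.4] [1.7985e+02 5.0000e-02 1.0330e+02]
0 {"dx":33.7,"dy":7.0,"dz":7.1,"az":0.021},
{"dx":33.9,"dy":6.3,"dz":7.1,"az":0.021},
{"dx":34.0,"dy":5.6,"dz":7.1,"az":0.021},
{"dx":34.1,"dy":4.8,"dz":7.1,"az":0.021},
{"dx":34.2,"dy":4.1,"dz":7.1,"az":0.021},
{"dx":34.3,"dy":3.4,"dz":7.1,"az":0.021},
{"dx":33.1,"dy":10.5,"dz":10.0,"az":0.022},
{"dx":33.3,"dy":9.8,"dz":10.0,"az":0.022},
{"dx":33.5,"dy":9.1,"dz":10.0,"az":0.022},
{"dx":33.7,"dy":8.3,"dz":10.0,"az":0.022}
```

View pics/w5.png

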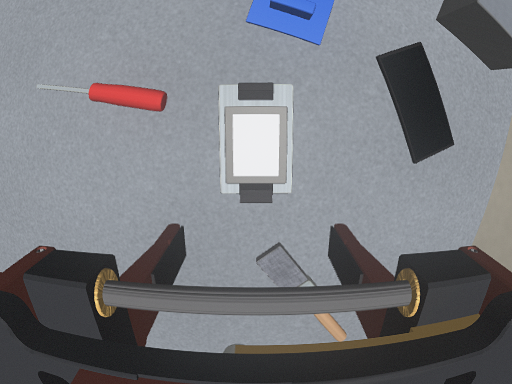

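The thin case is on top, centred within 0.5 mm, square, top at 69.4 mm. Picture 7 agrees: the case is at (256,145), between both arms. Now the black cover.

Call:
{"fn": "play_rows", "kwargs": {
  "deltas": [
    {"gripper": 0, "dx": 34, "dy": 7, "dz": 7, "ax": 0, "ay": 0, "az": 0.021},
    {"gripper": 0, "dx": 34, "dy": 6, "dz": 7, "ax": 0, "ay": 0, "az": 0.021},
    {"gripper": 0, "dx": 34, "dy": 6, "dz": 7, "ax": 0, "ay": 0, "az": 0.021},
    {"gripper": 0, "dx": 34, "dy": 5, "dz": 7, "ax": 0, "ay": 0, "az": 0.021},
    {"gripper": 0, "dx": 34, "dy": 4, "dz": 7, "ax": 0, "ay": 0, "az": 0.021},
    {"gripper": 0, "dx": 34, "dy": 8, "dz": 7, "ax": 0, "ay": 0, "az": 0.021},
    {"gripper": 0, "dx": 33, "dy": 10, "dz": 10, "ax": 0, "ay": 0, "az": 0.022},
    {"gripper": 0, "dx": 33, "dy": 10, "dz": 10, "ax": 0, "ay": 0, "az": 0.022},
    {"gripper": 0, "dx": 25, "dy": 6, "dz": 10, "ax": 0, "ay": 0, "az": 0.022},
    {"gripper": 0, "dx": 10, "dy": 2, "dz": 4, "ax": 0, "ay": 0, "az": 0}
  ]
}}

```text
t: 18.15
ee_pos: [0.6114, 0.2386, 0.0996]
orientation: [-178.7, -0.0, 91.7]
force: [-0.4, 0.1, -0.1]
finger_gap: 0.0876
```

Call:
{"fn": "play_rows", "kwargs": {
  "deltas": [
    {"gripper": 0, "dx": 2, "dy": 0, "dz": 1, "ax": 0, "ay": 0, "az": 0},
    {"gripper": 0, "dx": 0, "dy": 0, "dz": 0, "ax": 0, "ay": 0, "az": 0}
  ]
}}

```text
t: 18.35
ee_pos: [0.6086, 0.2415, 0.096]
orientation: [-178.4, 0.1, 91.9]
force: [0.2, -0.3, 0.6]
finger_gap: 0.0883
```

```bash
python3 - <<'E'
from h import *
P,im,o=wcloud();print(o['ee_pos'],o['orientation'])
fit(P,(627,256),70,2.8,50,'cover');fit(P,(627,256),70,16,50,'bar')
level(o,91.3)
cv2.imwrite('pics/w6.png',im)
E
python3 plan.py 42 "627,256,70,91.3"
```

```text
[0.60857957 0.24148828 0.09596485] [-1.78405962e+02  5.76675888e-02  9.19396076e+01]
cover 7414 c [627. 257.] sz [92.3 66.4] ang 88.9 z [ 3.3  4.5 29. ] mean [626.4 260. ]
bar 1252 c [627.1 257.3] sz [50.1 16.3] ang 89.1 z [26.4 28.6 29.7] mean [626.8 258.6]
level rotvec [-0.0278  0.0012  0.0111]
pose [608.7 241.1  96.1] [-1.7841e+02  6.0000e-02  9.1910e+01]
0 {"dx":14.3,"dy":18.8,"dz":26.1,"az":0.011}
```

View pics/w6.png

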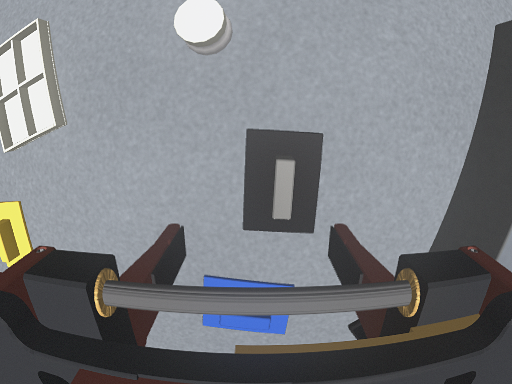

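The black cover with the grey bar is at (283,190); it measures 92x66 with its centre at (627,257), and the blue one is at (248,305). I'll move over it with the grip axis at yaw 89°.

Call:
{"fn": "play_rows", "kwargs": {
  "deltas": [
    {"gripper": 0, "dx": 9, "dy": 12, "dz": 5, "ax": -0.028, "ay": 0.001, "az": 0.03},
    {"gripper": 0, "dx": 5, "dy": 6, "dz": 15, "ax": 0, "ay": 0, "az": 0.02},
    {"gripper": 0, "dx": 1, "dy": 1, "dz": 12, "ax": 0, "ay": 0, "az": 0},
    {"gripper": 0, "dx": 0, "dy": 0, "dz": 5, "ax": 0, "ay": 0, "az": 0},
    {"gripper": 0, "dx": 0, "dy": 0, "dz": 1, "ax": 0, "ay": 0, "az": 0}
  ]
}}

```text
t: 18.9
ee_pos: [0.628, 0.2513, 0.0566]
orientation: [180.0, 0.1, 88.7]
force: [-1.5, -0.6, -0.8]
finger_gap: 0.0881
```

```bash
cat > cov.py <<'E'
from h import *
P,im,o=wcloud();print(o['ee_pos'],o['orientation'],o['finger_gap'],o['force'])
fit(P,(627,257),62,2.8,50,'cover');fit(P,(627,257),50,22,35,'bar')
edges(P,o,22,35);level(o,89)
E
python3 cov.py
python3 plan.py 42 "627,257,8,89"
```

```text
[0.62801986 0.25126524 0.05662686] [1.79990788e+02 1.03879637e-01 8.87353881e+01] 0.08811993195018517 [-1.46949094 -0.57519052 -0.82366521]
cover 9715 c [627.1 257. ] sz [92.4 66.6] ang 89.5 z [ 3.3  4.4 29. ] mean [627.3 261.3]
bar 1669 c [627.  257.1] sz [50.5 16. ] ang 89.3 z [27.  28.6 29.7] mean [627.1 258.8]
tool x extent [-19.1 -18.4   8.   30.8  31. ] 1669
tool y extent at +x [-9.3 -1.4  6.6] 428
level rotvec [ 0.0002  0.0018 -0.0046]
pose [627.9 251.2  56.6] [-1.7999e+02  1.1000e-01  8.8740e+01]
0 {"dx":2.9,"dy":-0.5,"dz":24.3,"az":-0.002},
{"dx":2.9,"dy":-0.5,"dz":24.3,"az":-0.002}
```

Call:
{"fn": "play_rows", "kwargs": {
  "deltas": [
    {"gripper": 0, "dx": 4.5, "dy": -1, "dz": 5, "ax": 0, "ay": 0.0015, "az": -0.01},
    {"gripper": 0, "dx": 1.3, "dy": -0.3, "dz": 14, "ax": 0, "ay": 0, "az": 0},
    {"gripper": 0, "dx": 0, "dy": 0, "dz": 13, "ax": 0, "ay": 0, "az": 0},
    {"gripper": 0, "dx": 0, "dy": 0, "dz": 8, "ax": 0, "ay": 0, "az": 0},
    {"gripper": 0, "dx": 0, "dy": 0, "dz": 3, "ax": 0, "ay": 0, "az": 0},
    {"gripper": 0, "dx": 0, "dy": 0, "dz": 1, "ax": 0, "ay": 0, "az": 0}
  ]
}}

```text
t: 19.55
ee_pos: [0.6261, 0.2572, 0.0087]
orientation: [-180.0, 0.0, 89.4]
force: [-0.2, 0.5, 0.3]
finger_gap: 0.0874
```

```bash
python3 cov.py
python3 plan.py 42 "627,257,8,89.4"
```

```text
[0.62612657 0.25719386 0.00873473] [-1.79953889e+02  2.73914488e-02  8.93863686e+01] 0.08742176203353105 [-0.19824052  0.47392434  0.33723063]
cover 15539 c [625.6 262.9] sz [ 81.1 108.9] ang 89.3 z [ 3.4  4.6 40.2] mean [626.8 267.3]
bar 2935 c [627.2 260.5] sz [97.1 43.8] ang 0.6 z [24.4 28.6 32. ] mean [627.5 262.3]
tool x extent [-18.2 -17.7   6.3  24.9  25.1] 2298
tool y extent at +x [-6.8  0.8  8.6] 394
level rotvec [-0.0008  0.0005  0.0067]
pose [626.  257.2   8.7] [-1.7994e+02  3.0000e-02  8.9390e+01]
0 {"dx":-0.2,"dy":1.0,"dz":0.7,"az":-0.000}
```

Centred along the bar: its far end is at +25. Gripping at 60 N.

Call:
{"fn": "play_rows", "kwargs": {
  "deltas": [
    {"gripper": 0, "dx": 0, "dy": 0.9, "dz": 1.2, "ax": 0, "ay": 0, "az": 0},
    {"gripper": 255, "dx": 0, "dy": 0, "dz": 0.3, "ax": 0, "ay": 0, "az": 0},
    {"gripper": 255, "dx": 0, "dy": 0, "dz": 0, "ax": 0, "ay": 0, "az": 0},
    {"gripper": 255, "dx": 0, "dy": 0, "dz": 0, "ax": 0, "ay": 0, "az": 0},
    {"gripper": 255, "dx": 0, "dy": 0, "dz": 0, "ax": 0, "ay": 0, "az": 0},
    {"gripper": 255, "dx": 0, "dy": 0, "dz": 0, "ax": 0, "ay": 0, "az": 0},
    {"gripper": 255, "dx": 0, "dy": 0, "dz": 0, "ax": 0, "ay": 0, "az": 0},
    {"gripper": 255, "dx": 0, "dy": 0, "dz": 0, "ax": 0, "ay": 0, "az": 0},
    {"gripper": 255, "dx": 0, "dy": 0, "dz": 0, "ax": 0, "ay": 0, "az": 0}
  ],
  "force": 60
}}

```text
t: 20.5
ee_pos: [0.6286, 0.2575, 0.0091]
orientation: [179.9, -0.0, 89.4]
force: [-0.8, -0.7, -1.4]
finger_gap: 0.0274
```

```bash
python3 cov.py
python3 plan.py 40 "627,258,160,91" "597,-25,160,103"
```

```text
[0.62857666 0.25746353 0.00909433] [ 1.79864636e+02 -2.61182154e-02  8.93776225e+01] 0.027352262391730976 [-0.77237722 -0.70965954 -1.39342093]
cover 11703 c [627.1 263. ] sz [80.8 66.3] ang 89.1 z [ 3.4  4.7 39.6] mean [627.5 273.9]
bar 2745 c [625.5 260.7] sz [43.9 41.7] ang 52.5 z [24.7 28.6 31.4] mean [627.3 263.2]
tool x extent [-18.5 -18.    5.6  24.6  24.8] 2447
tool y extent at +x [-9.5 -1.7  6. ] 366
level rotvec [ 0.0024 -0.0005  0.0066]
pose [628.6 257.5   9.1] [ 1.7986e+02 -3.0000e-02  8.9380e+01]
0 {"dx":0.1,"dy":-0.4,"dz":-37.7,"az":-0.007},
{"dx":0.1,"dy":-0.4,"dz":-37.7,"az":-0.007},
{"dx":0.1,"dy":-0.4,"dz":-37.7,"az":-0.007},
{"dx":0.1,"dy":-0.4,"dz":-37.7,"az":-0.007},
{"dx":-35.3,"dy":-4.4,"dz":-0.0,"az":-0.026},
{"dx":-35.2,"dy":-5.3,"dz":-0.0,"az":-0.026},
{"dx":-35.0,"dy":-6.2,"dz":-0.0,"az":-0.026},
{"dx":-34.9,"dy":-7.1,"dz":-0.0,"az":-0.026},
{"dx":-34.7,"dy":-8.0,"dz":-0.0,"az":-0.026},
{"dx":-34.4,"dy":-8.9,"dz":-0.0,"az":-0.026}
10 {"dx":-34.2,"dy":-9.8,"dz":-0.0,"az":-0.026},
{"dx":-33.9,"dy":-10.7,"dz":-0.0,"az":-0.026}
```

Call:
{"fn": "play_rows", "kwargs": {
  "deltas": [
    {"gripper": 255, "dx": 0, "dy": -1, "dz": 1.3, "ax": 0.002, "ay": 0, "az": 0},
    {"gripper": 255, "dx": 0, "dy": 0, "dz": 0, "ax": 0, "ay": 0, "az": 0},
    {"gripper": 255, "dx": 0, "dy": 0, "dz": 0, "ax": 0, "ay": 0, "az": 0},
    {"gripper": 255, "dx": 0, "dy": 0, "dz": 0, "ax": 0, "ay": 0, "az": 0},
    {"gripper": 255, "dx": 0, "dy": 0, "dz": 0, "ax": 0, "ay": 0, "az": 0},
    {"gripper": 255, "dx": 0, "dy": 0, "dz": 0, "ax": 0, "ay": 0, "az": 0}
  ]
}}

```text
t: 21.15
ee_pos: [0.6279, 0.2576, 0.0081]
orientation: [179.9, -0.0, 89.4]
force: [0.2, -0.3, 0.7]
finger_gap: 0.016
```

```bash
python3 cov.py
```

```text
[0.6279153  0.25763765 0.00806388] [ 1.79944337e+02 -4.07939590e-02  8.93767151e+01] 0.015969648638564884 [ 0.21074847 -0.28292425  0.66747655]
cover 11020 c [627.5 263.9] sz [79.1 66.1] ang 89.4 z [ 3.4  4.7 38.3] mean [627.6 276.3]
bar 2669 c [627.3 260.8] sz [43.5 33.7] ang 88.1 z [25.2 28.6 31.9] mean [627.5 263.9]
tool x extent [-17.8 -17.3   8.6  24.6  24.8] 2599
tool y extent at +x [-8.4 -0.7  7.5] 374
level rotvec [ 0.001  -0.0007  0.0066]
```

Call:
{"fn": "play_rows", "kwargs": {
  "deltas": [
    {"gripper": 255, "dx": 0, "dy": 0, "dz": -15, "ax": 0, "ay": 0, "az": 0},
    {"gripper": 255, "dx": 0, "dy": 0, "dz": -35, "ax": 0, "ay": 0, "az": 0},
    {"gripper": 255, "dx": 0, "dy": 0, "dz": -38, "ax": 0, "ay": 0, "az": 0},
    {"gripper": 255, "dx": 0, "dy": 0, "dz": -38, "ax": 0, "ay": 0, "az": -0.01},
    {"gripper": 255, "dx": -15, "dy": -2, "dz": -20, "ax": 0, "ay": 0, "az": -0.026},
    {"gripper": 255, "dx": -33, "dy": -5, "dz": -5, "ax": 0, "ay": 0, "az": -0.026},
    {"gripper": 255, "dx": -35, "dy": -6, "dz": 0, "ax": 0, "ay": 0, "az": -0.026},
    {"gripper": 255, "dx": -35, "dy": -7, "dz": 0, "ax": 0, "ay": 0, "az": -0.026},
    {"gripper": 255, "dx": -35, "dy": -8, "dz": 0, "ax": 0, "ay": 0, "az": -0.026},
    {"gripper": 255, "dx": -34, "dy": -9, "dz": 0, "ax": 0, "ay": 0, "az": -0.026}
  ]
}}

```text
t: 22.2
ee_pos: [0.6037, 0.067, 0.1729]
orientation: [179.7, -0.0, 99.7]
force: [0.5, -0.6, -0.9]
finger_gap: 0.0152
```

```bash
python3 plan.py 36 "595.2,-43.4,150,103.2"
```

```text
pose [603.7  67.  172.9] [ 1.7974e+02 -4.0000e-02  9.9700e+01]
0 {"dx":-26.8,"dy":-6.7,"dz":5.7,"az":-0.015},
{"dx":-26.7,"dy":-7.1,"dz":5.7,"az":-0.015},
{"dx":-26.6,"dy":-7.6,"dz":5.7,"az":-0.015},
{"dx":-26.5,"dy":-8.0,"dz":5.7,"az":-0.015}
```

Call:
{"fn": "play_rows", "kwargs": {
  "deltas": [
    {"gripper": 255, "dx": -30, "dy": -4, "dz": 4, "ax": 0, "ay": 0, "az": -0.015},
    {"gripper": 255, "dx": -30, "dy": -6, "dz": 6, "ax": 0, "ay": 0, "az": -0.015},
    {"gripper": 255, "dx": -25, "dy": -7, "dz": 6, "ax": 0, "ay": 0, "az": -0.015},
    {"gripper": 255, "dx": -12, "dy": -5, "dz": 4, "ax": 0, "ay": 0, "az": -0.01},
    {"gripper": 255, "dx": -4, "dy": -2, "dz": 1, "ax": 0, "ay": 0, "az": 0},
    {"gripper": 255, "dx": 0, "dy": 0, "dz": 0, "ax": 0, "ay": 0, "az": 0},
    {"gripper": 255, "dx": 0, "dy": 0, "dz": 0, "ax": 0, "ay": 0, "az": 0}
  ]
}}

```text
t: 22.9
ee_pos: [0.5974, -0.0452, 0.1573]
orientation: [179.6, 0.1, 102.7]
force: [0.2, 0.6, -2.0]
finger_gap: 0.0158
```

```bash
cat > held.py <<'E'
from h import *
P,im,o=wcloud();print(o['ee_pos'],o['orientation'],o['finger_gap'],o['force'])
t=toolpts(P.reshape(-1,3),o);cv2.imwrite('pics/held.png',im)
m=(t[:,2]>-3)&(t[:,2]<12)&(t[:,0]>27)&(t[:,0]<60)&(abs(t[:,1])<45)   # plate part ahead of the bar
s=t[m];print('plate n',len(s),'far x',np.round(np.percentile(s[:,0],[97,99.5]),1),'y',np.round(np.percentile(s[:,1],[.5,99.5]),1),'z med',np.round(np.median(s[:,2]),1))
for lo,hi in((28,33),(38,43)):
    b=s[(s[:,0]>lo)&(s[:,0]<hi)];print('y at',lo,np.round(np.percentile(b[:,1],[1,99]),1),'z',np.round(np.median(b[:,2]),2))
c=np.linalg.lstsq(np.c_[s[:,:2],np.ones(len(s))],s[:,2],rcond=None)[0];print('tilt',c.round(4))
level(o,103.2)
E
python3 held.py; python3 plan.py 36 "595.2,-43.4,130,103.2"
```

```text
[ 0.59739821 -0.04521783  0.15731011] [1.79551852e+02 8.70000142e-02 1.02687318e+02] 0.01580448732806573 [ 0.20185715  0.632839   -2.0469819 ]
plate n 3675 far x [45.4 45.7] y [-32.7  32. ] z med 3.8
y at 28 [-32.1  31.5] z 3.82
y at 38 [-32.3  31.6] z 3.82
tilt [0.0192 0.     3.1616]
level rotvec [ 0.0078  0.0016 -0.0089]
pose [597.5 -45.  157.4] [1.7954e+02 9.0000e-02 1.0271e+02]
0 {"dx":2.1,"dy":-1.9,"dz":27.4,"az":-0.009}
```

Call:
{"fn": "play_rows", "kwargs": {
  "deltas": [
    {"gripper": 255, "dx": 1.8, "dy": -1.8, "dz": 5, "ax": 0.008, "ay": 0.0016, "az": -0.009},
    {"gripper": 255, "dx": 0.5, "dy": -0.5, "dz": 12, "ax": 0, "ay": 0, "az": 0},
    {"gripper": 255, "dx": 0, "dy": 0, "dz": 14, "ax": 0, "ay": 0, "az": 0},
    {"gripper": 255, "dx": 0, "dy": 0, "dz": 10, "ax": 0, "ay": 0, "az": 0},
    {"gripper": 255, "dx": 0, "dy": 0, "dz": 5, "ax": 0, "ay": 0, "az": 0},
    {"gripper": 255, "dx": 0, "dy": 0, "dz": 1, "ax": 0, "ay": 0, "az": 0},
    {"gripper": 255, "dx": 0, "dy": 0, "dz": 0, "ax": 0, "ay": 0, "az": 0}
  ]
}}

```text
t: 23.65
ee_pos: [0.5944, -0.0391, 0.1062]
orientation: [-179.9, -0.1, 103.5]
force: [0.3, -0.8, -1.8]
finger_gap: 0.0155
```

```bash
python3 held.py; python3 plan.py 36 "594.8,-43.2,95,103.3"
```

```text
[ 0.59440565 -0.03911778  0.1061824 ] [-1.79909593e+02 -6.74283865e-02  1.03546009e+02] 0.01551742427190068 [ 0.31733663 -0.78458976 -1.83378072]
plate n 3681 far x [45.4 45.7] y [-32.7  32. ] z med 3.8
y at 28 [-32.2  31.5] z 3.83
y at 38 [-32.3  31.5] z 3.84
tilt [ 1.7200e-02 -5.0000e-04  3.2472e+00]
level rotvec [-0.0016 -0.0012  0.006 ]
pose [594.5 -39.2 106.4] [-1.7992e+02 -7.0000e-02  1.0354e+02]
0 {"dx":-4.0,"dy":-0.6,"dz":11.4,"az":0.004}
```

Call:
{"fn": "play_rows", "kwargs": {
  "deltas": [
    {"gripper": 255, "dx": -3, "dy": -0.2, "dz": 0, "ax": -0.0016, "ay": -0.0012, "az": 0.004},
    {"gripper": 255, "dx": -0.6, "dy": 0, "dz": 1, "ax": 0, "ay": 0, "az": 0},
    {"gripper": 255, "dx": 0, "dy": 0, "dz": 0.5, "ax": 0, "ay": 0, "az": 0},
    {"gripper": 255, "dx": 0, "dy": 0, "dz": 0.5, "ax": 0, "ay": 0, "az": 0}
  ]
}}

```text
t: 24.1
ee_pos: [0.5965, -0.0435, 0.1058]
orientation: [179.8, 0.1, 103.3]
force: [-0.3, 0.8, -1.2]
finger_gap: 0.0156
```

```bash
python3 plan.py 36 "594.8,-43.2,95,103.3"; python3 -c "
from h import *
level(ctrl.get_obs(),103.3)"
```

```text
pose [596.5 -43.5 105.8] [1.7981e+02 9.0000e-02 1.0327e+02]
0 {"dx":0.7,"dy":-1.5,"dz":10.8,"az":-0.000}
level rotvec [ 0.0032  0.0016 -0.0005]
```

Call:
{"fn": "play_rows", "kwargs": {
  "deltas": [
    {"gripper": 255, "dx": 0.5, "dy": -1.3, "dz": 1, "ax": 0.003, "ay": 0.0015, "az": 0},
    {"gripper": 255, "dx": 0.2, "dy": -0.3, "dz": 3, "ax": 0, "ay": 0, "az": 0},
    {"gripper": 255, "dx": 0, "dy": 0, "dz": 3.5, "ax": 0, "ay": 0, "az": 0},
    {"gripper": 255, "dx": 0, "dy": 0, "dz": 2, "ax": 0, "ay": 0, "az": 0},
    {"gripper": 255, "dx": 0, "dy": 0, "dz": 0.5, "ax": 0, "ay": 0, "az": 0}
  ]
}}

```text
t: 24.6
ee_pos: [0.5946, -0.0432, 0.0951]
orientation: [180.0, -0.0, 103.3]
force: [0.4, 0.1, -0.5]
finger_gap: 0.0157
```

```bash
python3 plan.py 36 "594.8,-43.2,92,103.3"; python3 -c "
from h import *
o=ctrl.get_obs();level(o,103.3);print(o['force'])"
```

```text
pose [594.6 -43.2  95.1] [179.99  -0.   103.26]
0 {"dx":-0.0,"dy":0.2,"dz":3.1,"az":-0.001}
level rotvec [ 0.0001 -0.     -0.0007]
[ 0.39773046  0.10991033 -0.51057446]
```

Aligned to 0.2 mm and level. Now I'll press down in small steps and watch the force.

Call:
{"fn": "play_rows", "kwargs": {
  "deltas": [
    {"gripper": 255, "dx": 0, "dy": 0, "dz": 1.5, "ax": 0, "ay": 0, "az": 0},
    {"gripper": 255, "dx": 0, "dy": 0, "dz": 1.5, "ax": 0, "ay": 0, "az": 0},
    {"gripper": 255, "dx": 0, "dy": 0, "dz": 1.5, "ax": 0, "ay": 0, "az": 0},
    {"gripper": 255, "dx": 0, "dy": 0, "dz": 1.5, "ax": 0, "ay": 0, "az": 0}
  ]
}}

```text
t: 25.0
ee_pos: [0.5955, -0.0431, 0.0901]
orientation: [179.9, 0.0, 103.3]
force: [-3.1, 0.9, 7.5]
finger_gap: 0.0156
```

```bash
python3 held.py;python3 plan.py 36 "594.8,-43.2,86,103.3"
```

```text
[ 0.59545002 -0.04314033  0.09012912] [1.79894416e+02 2.88167596e-02 1.03273187e+02] 0.015621658529916784 [-3.05823191  0.89661661  7.53369195]
plate n 4219 far x [51.3 51.8] y [-32.6  31.9] z med 3.8
y at 28 [-32.1  31.5] z 3.83
y at 38 [-32.2  31.6] z 3.87
tilt [-4.420e-02  5.000e-04  5.393e+00]
level rotvec [0.0018 0.0005 0.0013]
pose [595.5 -43.1  90.1] [1.7989e+02 3.0000e-02 1.0327e+02]
0 {"dx":0.1,"dy":-0.7,"dz":4.1,"az":-0.001}
```

Call:
{"fn": "play_rows", "kwargs": {
  "deltas": [
    {"gripper": 255, "dx": 0, "dy": -0.5, "dz": 2, "ax": 0.001, "ay": 0, "az": 0},
    {"gripper": 255, "dx": 0, "dy": 0, "dz": 2, "ax": 0, "ay": 0, "az": 0},
    {"gripper": 255, "dx": 0, "dy": 0, "dz": 2, "ax": 0, "ay": 0, "az": 0}
  ]
}}

```text
t: 25.35
ee_pos: [0.5966, -0.0433, 0.0877]
orientation: [179.7, 0.1, 103.3]
force: [-3.4, 1.8, 12.0]
finger_gap: 0.0157
```

```bash
python3 held.py;python3 plan.py 36 "594.8,-43.2,86,103.3"
```

```text
[ 0.59664213 -0.04326076  0.08766161] [1.79730548e+02 1.14980866e-01 1.03282686e+02] 0.015711668212940698 [-3.37538615  1.76336528 11.99230179]
plate n 4153 far x [52.2 52.9] y [-32.6  31.9] z med 3.9
y at 28 [-32.1  31.4] z 3.84
y at 38 [-32.2  31.6] z 3.88
tilt [-2.6700e-02  9.0000e-04  4.8018e+00]
level rotvec [0.0047 0.002  0.0014]
pose [596.6 -43.2  87.5] [1.7973e+02 1.1000e-01 1.0328e+02]
0 {"dx":0.5,"dy":-1.8,"dz":1.5,"az":-0.000}
```

Call:
{"fn": "play_rows", "kwargs": {
  "deltas": [
    {"gripper": 255, "dx": 0.2, "dy": -1.5, "dz": 2.2, "ax": 0.004, "ay": 0.002, "az": 0},
    {"gripper": 255, "dx": 0.2, "dy": -1.2, "dz": 2.2, "ax": 0.003, "ay": 0, "az": 0},
    {"gripper": 255, "dx": 0, "dy": -0.6, "dz": 2.2, "ax": 0.001, "ay": 0, "az": 0}
  ]
}}

```text
t: 25.7
ee_pos: [0.597, -0.0435, 0.0867]
orientation: [179.7, 0.1, 103.3]
force: [-4.4, 1.9, 14.3]
finger_gap: 0.0153
```

```bash
python3 held.py;python3 plan.py 36 "594.8,-43.2,86,103.3"
```

```text
[ 0.59702361 -0.04347424  0.0866952 ] [1.79726192e+02 1.43705116e-01 1.03283255e+02] 0.015343051732480701 [-4.39493994  1.88583815 14.29086361]
plate n 4161 far x [52.7 53. ] y [-32.6  31.9] z med 3.9
y at 28 [-32.2  31.5] z 3.88
y at 38 [-32.2  31.6] z 3.87
tilt [-2.0900e-02  9.0000e-04  4.6224e+00]
level rotvec [0.0048 0.0025 0.0015]
pose [597.1 -43.4  86.7] [1.7972e+02 1.4000e-01 1.0329e+02]
0 {"dx":0.7,"dy":-2.1,"dz":0.7,"az":-0.000}
```

Call:
{"fn": "play_rows", "kwargs": {
  "deltas": [
    {"gripper": 255, "dx": 0.4, "dy": -2, "dz": 3.2, "ax": 0.006, "ay": 0.003, "az": 0},
    {"gripper": 255, "dx": 0.2, "dy": -1.8, "dz": 3.2, "ax": 0.004, "ay": 0.002, "az": 0},
    {"gripper": 255, "dx": 0.2, "dy": -1.2, "dz": 3.2, "ax": 0.003, "ay": 0.001, "az": 0}
  ]
}}

```text
t: 26.05
ee_pos: [0.596, -0.0432, 0.0805]
orientation: [180.0, -0.1, 103.3]
force: [1.0, 2.0, 4.8]
finger_gap: 0.0156
```

```bash
python3 held.py;python3 plan.py 36 "594.8,-43.2,84,103.3"
```

```text
[ 0.59600561 -0.04320516  0.08053363] [ 1.79964995e+02 -9.89167639e-02  1.03276548e+02] 0.015592811756731575 [0.99205454 2.00091762 4.7749298 ]
plate n 3925 far x [52.9 53.2] y [-32.7  31.9] z med 3.8
y at 28 [-32.1  31.5] z 3.82
y at 38 [-32.1  31.5] z 3.76
tilt [-3.3800e-02  2.0000e-04  4.9359e+00]
level rotvec [ 0.0006 -0.0017  0.0013]
pose [595.8 -43.4  79.9] [-1.8000e+02 -9.0000e-02  1.0328e+02]
0 {"dx":0.4,"dy":-0.9,"dz":-4.1,"az":-0.000}
```

Both hooks are passed and the force has dropped. Pressing gently to home.

Call:
{"fn": "play_rows", "kwargs": {
  "deltas": [
    {"gripper": 255, "dx": 0, "dy": -0.5, "dz": 1.2, "ax": 0, "ay": -0.001, "az": 0},
    {"gripper": 255, "dx": 0, "dy": -0.3, "dz": 1.5, "ax": 0, "ay": 0, "az": 0},
    {"gripper": 255, "dx": 0, "dy": 0, "dz": 1.5, "ax": 0, "ay": 0, "az": 0}
  ]
}}

```text
t: 26.4
ee_pos: [0.595, -0.0437, 0.078]
orientation: [180.0, -0.0, 103.3]
force: [-5.0, 1.2, 19.0]
finger_gap: 0.0155
```

```bash
python3 held.py
```

```text
[ 0.59503761 -0.04374448  0.07799378] [ 1.79989396e+02 -8.08467847e-03  1.03284963e+02] 0.015485588651339251 [-5.04004561  1.16363642 18.98391552]
plate n 3619 far x [51.3 51.8] y [-32.6  32. ] z med 3.8
y at 28 [-32.1  31.5] z 3.78
y at 38 [-32.4  31.7] z 3.75
tilt [-1.4700e-02  1.2000e-03  4.2175e+00]
level rotvec [ 0.0002 -0.0001  0.0015]
```

Call:
{"fn": "play_rows", "kwargs": {
  "deltas": [
    {"gripper": 255, "dx": 0, "dy": -0.3, "dz": 1.0, "ax": 0, "ay": 0, "az": 0},
    {"gripper": 255, "dx": 0, "dy": -0.2, "dz": 0.9, "ax": 0, "ay": 0, "az": 0},
    {"gripper": 255, "dx": 0, "dy": 0, "dz": 0.9, "ax": 0, "ay": 0, "az": 0}
  ]
}}

```text
t: 26.75
ee_pos: [0.595, -0.0438, 0.078]
orientation: [179.9, 0.0, 103.3]
force: [-1.6, 1.2, 11.1]
finger_gap: 0.0153
```

```bash
python3 - <<'E'
from h import *
for i in range(4):
    o=ctrl.get_obs();print(np.round(o['ee_pos']*1000,2),o['force'].round(1),o['t'])
    if i<3: ctrl.capture('top')
E
```

```text
[595.02 -43.78  77.99] [-1.6  1.2 11.1] 26.75
[595.04 -43.76  78.01] [-1.5  1.7 10.2] 26.8
[595.04 -43.76  78.  ] [-1.9  0.9 11. ] 26.85
[595.04 -43.75  78.01] [-2.3  1.7 10.5] 26.9
```

A steady hold at about 10.7 N, z at the home height. One last look at the clips before handing in.

```bash
python3 - <<'E'
from h import *
s=cap('scene');cv2.imwrite('pics/fin.png',cv2.resize(s['img'][150:270,180:310],(780,720),interpolation=cv2.INTER_CUBIC)[:600])
P=cloud(s).reshape(-1,3)*1000
a=np.radians(13.3);M=np.array([[np.cos(a),-np.sin(a)],[np.sin(a),np.cos(a)]]);l=(P[:,:2]-[594.8,-43.4])@M
for n,sg in(('left',1),('right',-1)):
    y=l[:,1]*sg
    for lo,hi in((25,45),(50,70),(86,94)):
        m=(y>40)&(y<65)&(abs(l[:,0])<22)&(P[:,2]>lo)&(P[:,2]<hi);print(n,lo,np.round(np.percentile(y[m],[10,50,90]),1) if m.sum()>3 else '',m.sum())
print(ctrl.get_obs()['force'])
E
```

```text
left 25 [47.5 48.1 50.8] 21
left 50 [47.8 49.6 50.2] 11
left 86 [47.4 49.1 50.6] 20
right 25 [47.8 50.4 50.8] 17
right 50 [47.3 49.8 50.7] 15
right 86 [47.5 48.7 50.6] 11
[-1.73030399  1.26650142  9.5986834 ]
```

View pics/fin.png

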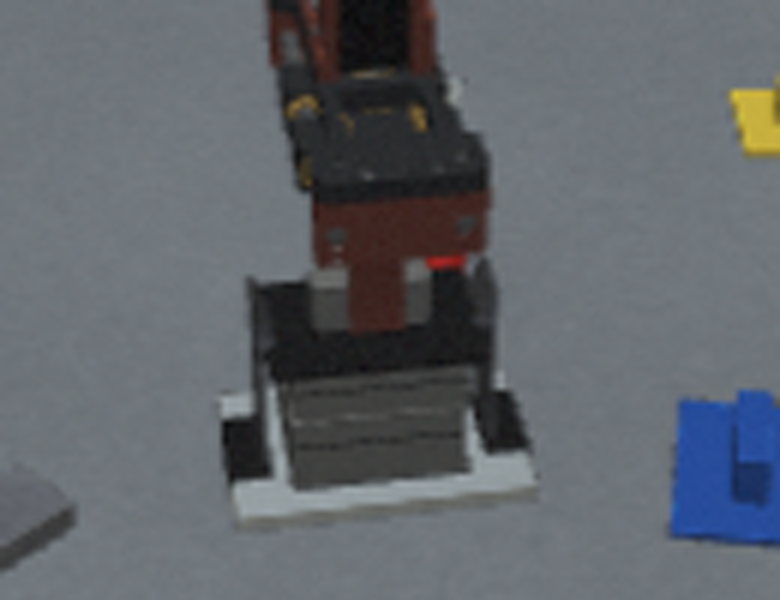

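The final view shows the cover flat on the column at (375,330). Both arms are upright at (258,370) and (490,340), with tops at 48–50 mm at every height, so the clips have snapped in. Handing in.

```bash
python3 -c "
from bench import ctrl
print(ctrl.get_obs()['force'],ctrl.get_obs()['ee_pos']);print(ctrl.close_job())"
```

```text
[-1.73030399  1.26650142  9.5986834 ] [ 0.59501737 -0.04378806  0.07799539]
the job is handed in; nothing more can be done
None
```

The column is packed: thick case, then thin case, then the black cover, snapped under both clips. I handed the job in at about 27 s with the arm still pressing the cover down.

**Last checks**
- **Thin case:** centred on the carrier within about 0.5 mm and square.
- **Cover:** at its home height (tool at 78.0 mm). Both clip arms measured upright again.
- **Force:** about 19 N for a moment as the cover reached home. I eased it to a steady 9.6–11 N for the hold.

**What went less cleanly**
- **Thick case grasp:** the first grip closed too high and off to one side, and moved the case about 9 mm. I opened, lined up again and regripped before lifting.
- **Thick case position:** after placing, the camera readings put it about 1.5 mm off centre along y. Its two edges disagreed, giving 0.4 and 2.6 mm. I left it as it was.
- **Calibration:** the top and wrist cameras differed by about 2–3 mm, so I went by the wrist camera for all placements.

I never reached for or saw any contact with the other things on the bench, but I did not measure their positions again at the end.

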